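# Set up and start a clinostat run with seedling jars

### The arm

A 7-joint arm with a two-finger parallel gripper is mounted at the origin on the work surface. World frame = base frame: x ahead of the robot, y to its left, z up, the work surface at z = 0. Lengths are in m, angles in degrees, forces in N, time in s.
With the tool pointing down it reaches from about 0.425 to 0.875 m from the base axis. Payload 4.7 kg.
Tool frame: the origin (TCP) lies on the centre line of the jaws, within the pads' length; the fingertips stand 25 mm ahead of it and the grasp point (between the pads) lies 6 mm ahead of it; z points along the fingers, y is the direction in which the jaws open and shut (so a half turn about z gives the same grasp; the last joint's range is limited). The gripper opens to 87 mm and grips with 3 to 60 N. Pads are 19 mm wide; open, the fingers measure 117 mm over their backs; the gripper's body (75 mm by 190 mm) begins 51 mm behind the grasp point.
Start: joints at [-67.947, 18.392, -4.016, 83.108, 1.295, 78.541, -3.26], TCP at [0.236, 0.606, 0.248] pointing down, gripper open.
Joint ranges: [-163.93, 163.93], [-17.29, 119.83], [-79.2, 71.16], [3.27, 140.29], [-89.18, 269.18], [5.43, 117.66], [-154.24, 154.24]. Speed limits (degrees/s): [147.25, 147.25, 180, 180, 180, 180, 180].

### API

Orientations are given as [roll, pitch, yaw] about the fixed x, y, z axes, in that order (R = Rz(yaw) Ry(pitch) Rx(roll)).
In Python, from cell import env gives the robot as it stands.
- The arm moves only by the shell command python3 -m creep 'ROWS' [OPENING] [FORCE]. ROWS is JSON, a list of rows, each an object of numbers: "tx", "ty", "tz": the shift along the tool's x, y, z in m; "rx", "ry", "rz": the turn, a rotation vector about the tool's x, y, z in degrees. In form: [{"tx": .., "ty": .., "tz": .., "rx": .., "ry": .., "rz": ..}, ...]. A call has 1 to 20 rows; each row shifts and turns the commanded pose from where the row before left it, along the tool's axes as they then stand; what a row does not reach is not made up. A row lasts 1/8 s, in which the tool goes at most 62.5 mm and 10.7 degrees, less where a joint would pass 70% of its speed; a pose out of reach is approached as far as the arm can. A call is refused whole if a number of a shift passes 0.0625 or a number of a turn 10.7, either way. A call with a gripper value outside its range is refused whole. OPENING is the finger opening in m, from 0 to 0.087, set as the call begins (- or left out, the last holds). The fingers move at their own pace and stop on an object; FORCE is the grip in N (left out, the last holds). Time passes only in rows, so rows that do not move let the fingers close. It gives the time, the measured TCP pose, the force and the opening at its end, in the units of the state.
- env.get_obs(): the state, without advancing time (a new reading comes with each control period).
- env.read_camera(name): name is "scene" or "top" or "wrist"; returns a dict with "pixels" (420x560x3 uint8, red, green, blue), "intrinsics" (3x3 intrinsics, pixels), "D" ([k1, k2, p1, p2, k3] as OpenCV has them; the pictures are not rectified), "R" (3x3) and "t" (3): a world point X has camera coordinates R X + t. Camera axes: x right, y down, z forward; pixel columns grow to the right and rows downward; lengths in m; the calibration is good to about 2 mm. A picture is of the moment at which its call begins. There is no depth.
- env.sign_off(): hands the job in, once; it reports no verdict.
The state is a dict: "time_s": time; "qpos": joint angles; "joint_velocities": joint speeds; "effort": joint torques, N m; "tool_pos": TCP position; "tool_rot": TCP orientation; "force": force on the tool from outside, world axes, zero at the start; "wrist_torque": the same for the moment, N m; "grip_width": finger opening in m.
Only numpy, scipy, OpenCV 4.12 (cv2) and the standard library are available. Lean on these libraries where they do the work, as an engineer would, in place of code of your own. Each camera call takes 0.05 s, during which the arm holds its last target.

### The job

Get the clinostat ready and start a slow run. Press its stop key so that the fast key pops up, then turn the empty disc until its long zero mark faces the pointer, then stand every culture jar from the mat upright on the disc, each within an engraved circle of its own (any circle), and only then press the slow key fully down, with the zero mark still at the pointer. Leave the beaker, slide box and Petri dishes where they are.

Things in the scene. Friction and masses are not known exactly. Their poses are not given: they have to be found in the camera images.
- clinostat: Clinostat (slow turntable for seedlings), fixed: a white housing 285 (x) by 365 mm (y), top 70 mm above the bench, carrying the aluminium disc and, along its +y edge, the three keys. Origin on the bench under the disc's axis; z up; +y points from that axis to the pointer and keys; the housing reaches from y -138 to +228 mm.
- disc (a joint): Angle of the disc, rad, anticlockwise from above; 0 (or a whole turn) when the zero mark faces the pointer. Turns endlessly both ways at 0.2 N m, stays where left. Disc 250 mm across, face 83 mm above the bench; all round its edge a knurled rim stands up, 10 mm thick, 20 mm high, top 103 mm above the bench, to be pinched from above (one finger inside, one outside) or pushed.
- mark (a point): Zero mark of the disc: the one long dark engraved line, 3.5 mm wide, across the top of the rim and on along the disc's face almost to the centre (the other graduations, every 30 degrees, are short ticks on the rim only). This point is on top of the rim, 120 mm from the axis.
- pointer (a point): Tip of the fixed dark steel pointer, which stands on the housing between disc and keys and points at the disc's axis; the tip is 4 mm outside the rim, level with its top (129 mm from the axis, 103 mm above the bench). Its bracket is 16 mm wide and reaches from 130 to 148 mm from the axis.
- seat1 (a point): Centre of one of the four engraved circles (72 mm across) on the top face of the disc, where one jar stands; 70 mm from the disc's axis, at the height of the disc's face (83 mm above the bench). Turns with the disc; the circles lie 45 and 135 degrees to either side of the zero mark.
- seat2 (a point): Centre of one of the four engraved circles (72 mm across) on the top face of the disc, where one jar stands; 70 mm from the disc's axis, at the height of the disc's face (83 mm above the bench). Turns with the disc; the circles lie 45 and 135 degrees to either side of the zero mark.
- seat3 (a point): Centre of one of the four engraved circles (72 mm across) on the top face of the disc, where one jar stands; 70 mm from the disc's axis, at the height of the disc's face (83 mm above the bench). Turns with the disc; the circles lie 45 and 135 degrees to either side of the zero mark.
- seat4 (a point): Centre of one of the four engraved circles (72 mm across) on the top face of the disc, where one jar stands; 70 mm from the disc's axis, at the height of the disc's face (83 mm above the bench). Turns with the disc; the circles lie 45 and 135 degrees to either side of the zero mark.
- jar1_mid (a point): Culture jar: squat upright clear glass cylinder with a white plastic cap, a seedling on pale gel inside; 60 mm tall, 54 mm across all the way (cap: top 14 mm), about 0.14 kg, heavy at the foot. This point is its centre, 30 mm above its foot; z up through the cap. Starts upright on a fixed black mat (260 x 240 x 3 mm) left of the clinostat; in some starts absent (None).
- jar2_mid (a point): Culture jar: squat upright clear glass cylinder with a white plastic cap, a seedling on pale gel inside; 60 mm tall, 54 mm across all the way (cap: top 14 mm), about 0.14 kg, heavy at the foot. This point is its centre, 30 mm above its foot; z up through the cap. Starts upright on a fixed black mat (260 x 240 x 3 mm) left of the clinostat; in some starts absent (None).
- jar3_mid (a point): Culture jar: squat upright clear glass cylinder with a white plastic cap, a seedling on pale gel inside; 60 mm tall, 54 mm across all the way (cap: top 14 mm), about 0.14 kg, heavy at the foot. This point is its centre, 30 mm above its foot; z up through the cap. Starts upright on a fixed black mat (260 x 240 x 3 mm) left of the clinostat; in some starts absent (None).
- jar4_mid (a point): Culture jar: squat upright clear glass cylinder with a white plastic cap, a seedling on pale gel inside; 60 mm tall, 54 mm across all the way (cap: top 14 mm), about 0.14 kg, heavy at the foot. This point is its centre, 30 mm above its foot; z up through the cap. Starts upright on a fixed black mat (260 x 240 x 3 mm) left of the clinostat; in some starts absent (None).
- stop_cap (a point): Centre of the top of the stop key, which is 36 x 30 mm, black with a white square, at the robot's end of the row, 72 mm on the -x side of the disc's axis. Keys stand in a row along the clinostat's x axis, 182 mm to the pointer side of the disc's axis; a key's top is 90 mm above the bench when up, 82 mm when down.
- slow_cap (a point): Centre of the top of the slow key, which is 28 x 30 mm, grey with one raised white bar, the middle one (4 mm on the +x side of the disc's axis). Keys stand in a row along the clinostat's x axis, 182 mm to the pointer side of the disc's axis; a key's top is 90 mm above the bench when up, 82 mm when down.
- fast_cap (a point): Centre of the top of the fast key, which is 28 x 30 mm, grey with two raised bars, the last and farthest from the robot, 48 mm beyond the slow key. Keys stand in a row along the clinostat's x axis, 182 mm to the pointer side of the disc's axis; a key's top is 90 mm above the bench when up, 82 mm when down.
- key_stop (a joint): Travel of the stop key, straight down: 0 up, 0.008 m fully down. The bank is interlocked: exactly one key stays down, and pushing another fully down (about 4 N at first, past half-way it snaps down by itself and stays) makes that one pop up. Up at the start.
- key_slow (a joint): Travel of the slow key, straight down: 0 up, 0.008 m fully down. The bank is interlocked: exactly one key stays down, and pushing another fully down (about 4 N at first, past half-way it snaps down by itself and stays) makes that one pop up. Up at the start.
- key_fast (a joint): Travel of the fast key, straight down: 0 up, 0.008 m fully down. The bank is interlocked: exactly one key stays down, and pushing another fully down (about 4 N at first, past half-way it snaps down by itself and stays) makes that one pop up. Down at the start.
- beaker: Bystander: empty glass beaker, 52 mm across, 72 mm tall. Origin at the centre of its foot.
- slide_box: Bystander: wooden slide box, 85 x 175 x 33 mm. Origin at the centre of its underside.
- dishes: Bystander: stack of closed Petri dishes, 91 mm across, 44 mm tall. Origin at the centre of its foot.
Mind the look-alikes: they are no part of the job. Leave any blue or turquoise look-alike of the part that bears jar4_mid alone.

How it is judged:
By the outcome, as a careful person would: the job done as asked, in the order asked, and still so for the second after the job is handed in, with the robot touching nothing.
Of jar1, jar2, jar3, jar4 only 3 to 4 are there at a start; the rules pass over those that are not, and their reading is None.
At some moment in a run one of jar1, jar2, jar3, jar4 may be knocked a few centimetres aside while the robot is not near it.
Once in a run the grip may slacken for a moment while it holds something.
It also fails if it takes over 210 s, if anything falls off the work surface, if the arm or the gripper's body presses on something with over 40 N, if the wrist force passes 120 N, or if a joint passes its speed limit or range.

## Working session

There is one attempt and no reset: what is moved stays moved. The work goes in short steps, Python scripts to look and compute and a shell command to move; the robot and the scene stay as the last step left them, time stands still between calls to the robot, and variables do not carry over. Pictures are saved under pics/ and viewed, and the job is handed in when it is done.

```bash
ls; mkdir -p pics
python3 - <<'E'
from cell import env
import cv2
o=env.get_obs()
print(o)
for n in ["scene","top","wrist"]:
    c=env.read_camera(n)
    cv2.imwrite(f"pics/{n}0.png",c["pixels"][:,:,::-1])
    print(n,c["intrinsics"],c["D"],c["R"],c["t"])
E
```

```text
pics
{'time_s': 0.0, 'qpos': array([-67.94692708,  18.4384025 ,  -4.01827871,  83.1735323 ,
         1.29530539,  78.54153308,  -3.26005109]), 'joint_velocities': array([-0.02473525, -0.00055555,  0.01661497,  0.0959857 , -0.03669843,
        0.10186848,  0.04162167]), 'effort': array([-7.60939620e-04, -4.91272616e+01, -4.04452616e-01, -3.12529743e+01,
       -6.39847596e-02,  4.35101381e-02,  1.48189333e-04]), 'tool_pos': array([0.23537177, 0.60535018, 0.2464813 ]), 'tool_rot': array([-1.79891804e+02,  5.17330125e-03,  1.58759268e+02]), 'force': array([ 0.29965942,  0.4985847 , -0.01892051]), 'wrist_torque': array([-0.00319529,  0.00112072,  0.01312782]), 'grip_width': 0.08695931186910977}
scene [[443.46352199   0.         277.79547586]
 [  0.         443.46352199 205.63349803]
 [  0.           0.           1.        ]] [-0.13779678  0.          0.          0.          0.        ] [[ 0.44839679  0.89381127  0.00646075]
 [ 0.55888563 -0.27471965 -0.78241674]
 [-0.697558    0.35444398 -0.62272169]] [-0.23158451 -0.22112753  1.64290421]
top [[445.4569356    0.         283.74868229]
 [  0.         445.4569356  204.68557345]
 [  0.           0.           1.        ]] [-0.02216774  0.          0.          0.          0.        ] [[ 0.01030664 -0.9997644   0.01910308]
 [-0.99480052 -0.01218745 -0.1011108 ]
 [ 0.1013198  -0.01796164 -0.99469175]] [-0.00923598  0.502301    1.35578578]
wrist [[301.95957054   0.         279.63382983]
 [  0.         301.95957054 205.82258677]
 [  0.           0.           1.        ]] [-0.05879649  0.          0.          0.          0.        ] [[ 0.36215087  0.93211841 -0.00142054]
 [ 0.89692499 -0.34806173  0.27272441]
 [ 0.25371701 -0.1000415  -0.96209115]] [-0.6493614  -0.0334098   0.39023096]
```

View pics/scene0.png

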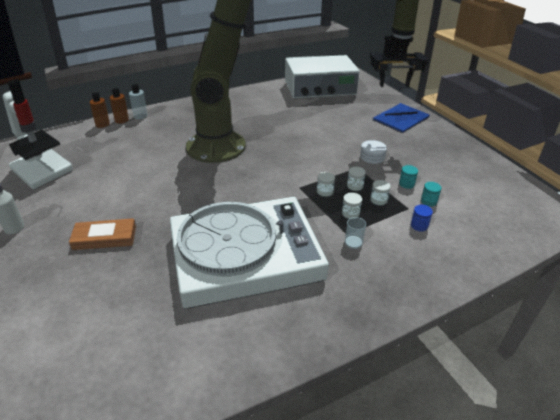

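View pics/top0.png

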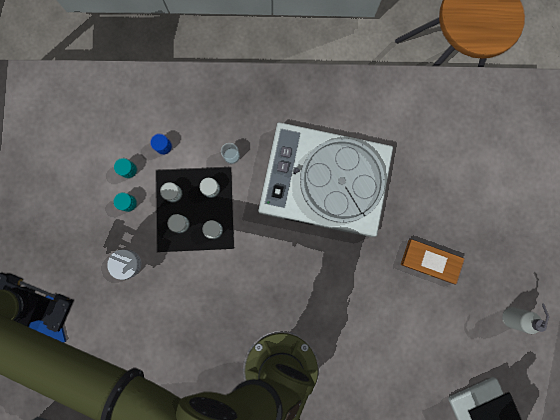

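View pics/wrist0.png

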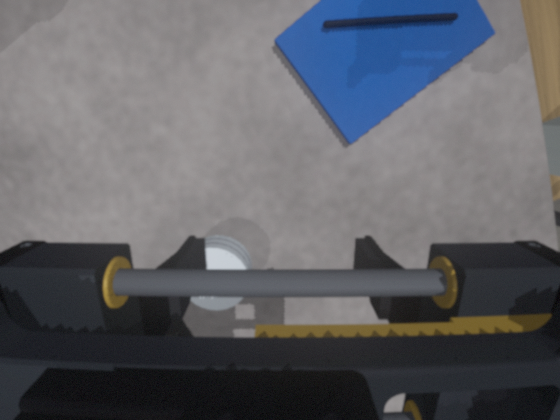

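The top view shows four jars with white caps on the black mat, near (171,191), (209,186), (177,223) and (212,229). The beaker is at (230,153). The clinostat disc is near (343,180), with the zero mark pointing toward about (363,213). The stop key is at (278,191). Next I'll measure these.

```bash
cat > h.py <<'E'
import numpy as np, cv2
from cell import env
def cast(c,uv,z):
    uv=np.asarray(uv,float).reshape(-1,1,2)
    n=cv2.undistortPoints(uv,c["intrinsics"],np.array(c["D"],float)).reshape(-1,2)
    d=np.c_[n,np.ones(len(n))]@c["R"]      # R^T d
    o=-c["R"].T@c["t"]
    s=(z-o[2])/d[:,2]
    return o+s[:,None]*d
def proj(c,X):
    rv,_=cv2.Rodrigues(c["R"])
    p,_=cv2.projectPoints(np.asarray(X,float).reshape(-1,1,3),rv,np.array(c["t"],float),c["intrinsics"],np.array(c["D"],float))
    return p.reshape(-1,2)
def snap(n,f=None,crop=None,k=1):
    c=env.read_camera(n); im=c["pixels"][:,:,::-1].copy()
    if f:
        v=im if crop is None else im[crop[1]:crop[3],crop[0]:crop[2]]
        if k!=1: v=cv2.resize(v,None,fx=k,fy=k,interpolation=cv2.INTER_CUBIC)
        cv2.imwrite("pics/"+f,v)
    return c,im
E
python3 - <<'E'
from h import *
c,im=snap("top","topc.png",(250,110,410,250),5)
cv2.imwrite("pics/topj.png",cv2.resize(im[130:260,100:260],None,fx=5,fy=4.6,interpolation=cv2.INTER_CUBIC))
E
```

```text
(no output)
```

View pics/topc.png

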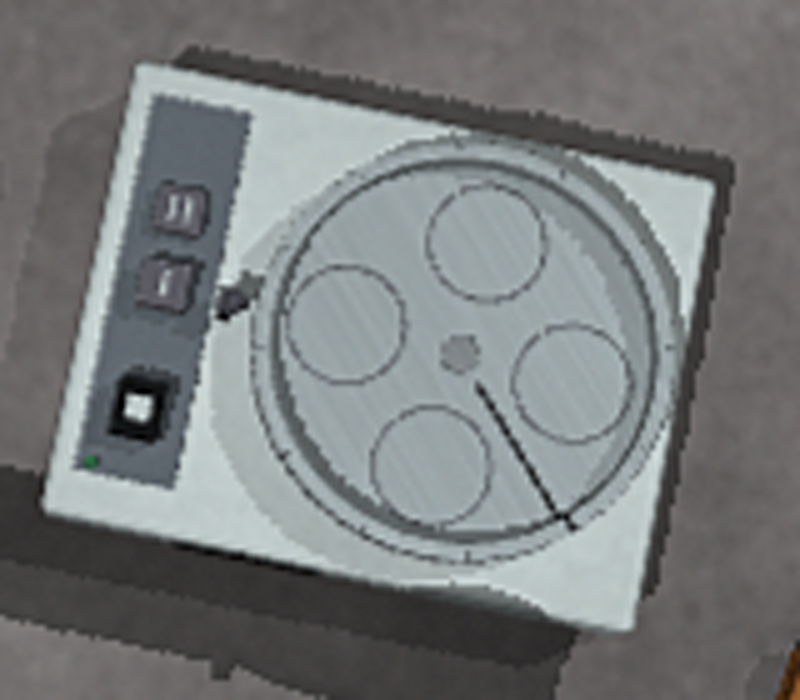

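View pics/topj.png

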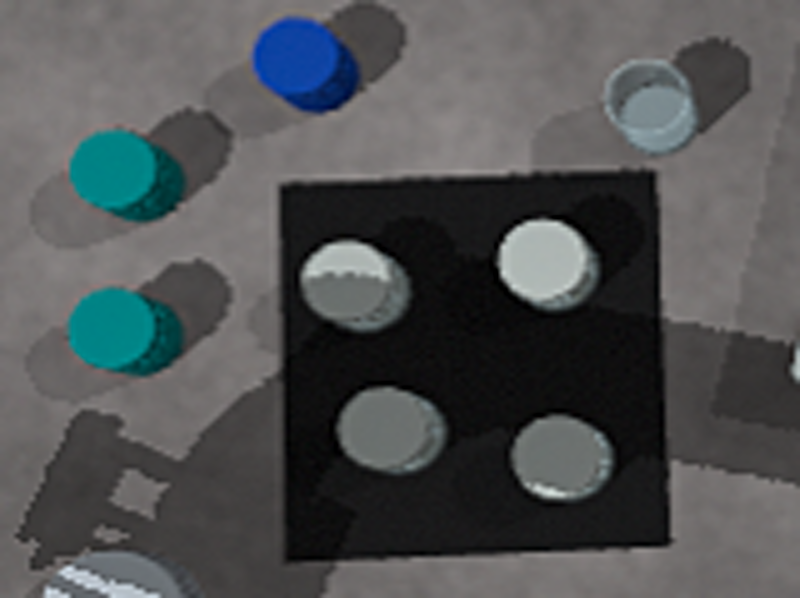

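The crops show the seat circles at crop px (487,242), (347,323), (571,382) and (432,464). The zero mark runs from (478,385) to (573,527), and the pointer tip is near (262,286). The keys are at (138,407), (166,285) and (182,211). The four cap tops are clear too.

Run:
```python
from h import *
np.set_printoptions(precision=4,suppress=True)
c,im=snap("top")
def f(p,k=(5,5),o=(250,110)):
    return (np.array(p,float)+.5)/k-.5+o
seats=cast(c,f([(487,242),(347,323),(571,382),(432,464)]),.083)
print("seats",seats); ctr=seats.mean(0); print("ctr",ctr, np.linalg.norm(seats-ctr,axis=1))
print("hub",cast(c,f([(459,354)]),.083))
keys=cast(c,f([(138,407),(166,285)]),.090); keys=np.r_[keys,cast(c,f([(182,211)]),.082)]; print("keys",keys)
print("key spacing",np.diff(keys,axis=0))
xd=keys[2]-keys[0]; ang=np.degrees(np.arctan2(xd[1],xd[0])); print("clino yaw from keys",ang)
corn=cast(c,f([(138,65),(716,180),(635,630),(45,508)]),.07); print("housing",corn,np.linalg.norm(np.roll(corn,-1,0)-corn,axis=1))
e=corn[0]-corn[1]; print("yaw y-edges",np.degrees(np.arctan2(e[1],e[0]))-90)
e=corn[3]-corn[2]; print(np.degrees(np.arctan2(e[1],e[0]))-90)
pt=cast(c,f([(262,286)]),.103)[0]; d=pt-ctr; print("pointer",pt,np.linalg.norm(d[:2]),np.degrees(np.arctan2(d[1],d[0]))-90)
m=cast(c,f([(573,527)]),.103)[0]; m2=cast(c,f([(478,385),(555,500)]),.083)
for q in (m,*m2):
    d=q-ctr; print("mark",q,np.linalg.norm(d[:2]),np.degrees(np.arctan2(d[1],d[0]))-90)
d=seats-ctr;print("seat angs",np.degrees(np.arctan2(d[:,1],d[:,0]))-90)
print("jars by eye",cast(c,f([(347,282),(542,261),(385,430),(560,457)],(5,4.6),(100,130)),.063))
print("beaker",cast(c,f([(652,95)],(5,4.6),(100,130)),.072))
```

```text
seats [[ 0.6403 -0.1917  0.083 ]
 [ 0.5897 -0.1073  0.083 ]
 [ 0.5557 -0.2419  0.083 ]
 [ 0.5053 -0.1582  0.083 ]]
ctr [ 0.5727 -0.1748  0.083 ] [0.0696 0.0696 0.0692 0.0695]
hub [[ 0.5718 -0.1746  0.083 ]]
keys [[ 0.5363  0.0174  0.09  ]
 [ 0.6099  0.0016  0.09  ]
 [ 0.6568 -0.0077  0.082 ]]
key spacing [[ 0.0736 -0.0158  0.    ]
 [ 0.0468 -0.0093 -0.008 ]]
clino yaw from keys -11.776899382206306
housing [[ 0.75    0.0199  0.07  ]
 [ 0.6838 -0.3348  0.07  ]
 [ 0.4082 -0.2818  0.07  ]
 [ 0.4773  0.0723  0.07  ]] [0.3608 0.2806 0.3608 0.2777]
yaw y-edges -10.581864101001742
-11.044884554794223
pointer [ 0.6077 -0.0549  0.103 ] 0.1248042513697172 -16.24603695301009
mark [ 0.467  -0.2384  0.103 ] 0.12340376107385936 -238.97925835622888
mark [ 0.5532 -0.1859  0.083 ] 0.022511320732306092 -240.31489276970098
mark [ 0.4846 -0.2317  0.083 ] 0.10492634076676607 -237.13023276167783
seat angs [-104.0911  -14.0741 -194.2134   76.2149]
jars by eye [[0.5361 0.3436 0.063 ]
 [0.5514 0.2266 0.063 ]
 [0.4393 0.3174 0.063 ]
 [0.4229 0.2123 0.063 ]]
beaker [[0.6613 0.1618 0.072 ]]
```

Run:
```python
from h import *
a=np.radians(-10.8); C=np.array([.5723,-.1747]); R=np.array([[np.cos(a),-np.sin(a)],[np.sin(a),np.cos(a)]])
def W(x,y,z): return np.r_[C+R@[x,y],z]
P=[W(-.072,.182,.09),W(.004,.182,.09),W(.052,.182,.082),W(0,.129,.103),W(0,0,.083)]
m=np.radians(131.8+90)
P+=[W(.12*np.cos(m),.12*np.sin(m),.103)]
P+=[W(x,y,.07) for x in(-.1425,.1425) for y in(-.138,.228)]
P+=[np.array(j) for j in [[0.5361,0.3436,.063],[0.5514,0.2266,.063],[0.4393,0.3174,.063],[0.4229,0.2123,.063]]]
c,im=snap("scene")
k=3; v=cv2.resize(im[150:310,160:420],None,fx=k,fy=k,interpolation=cv2.INTER_CUBIC)
for p in proj(c,P): cv2.drawMarker(v,tuple(np.int32((p-[160,150]+.5)*k)),(0,0,255),0,8,1)
cv2.imwrite("pics/ov.png",v)
```

```text
(no output)
```

View pics/ov.png

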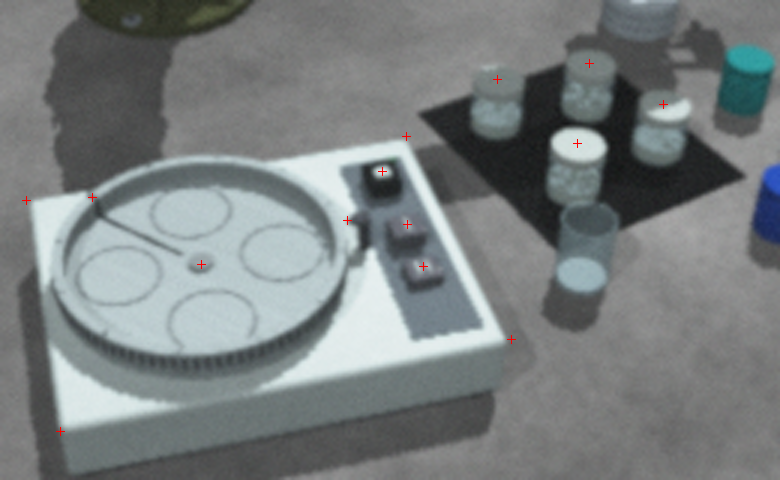

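The overlay matches: the projected key tops, hub, mark, pointer, housing corners and jar caps all land on their features in the scene view. I'll rotate the tool and close the fingers.

```bash
cat > go.py <<'E'
import sys
from h import *
# usage: python3 go.py x y z yaw : prints remaining turn (rz) and shift in tool axes after turn
a=list(map(float,sys.argv[1:5])); o=env.get_obs(); p=o["tool_pos"]; y=o["tool_rot"][2]
rz=-(((a[3]-y)+180)%360-180); w=np.radians(a[3]); d=np.array(a[:3])-p
print("pos",p.round(4),"rot",o["tool_rot"].round(2),"q",o["qpos"].round(0),"F",o["force"].round(1),"w",round(o["grip_width"],4),"t",o["time_s"])
print("rz %.2f then tx %.4f ty %.4f tz %.4f"%(rz,d[0]*np.cos(w)+d[1]*np.sin(w),d[0]*np.sin(w)-d[1]*np.cos(w),-d[2]))
E
python3 -m creep '[{"rz":9.95},{"rz":9.95},{"rz":9.95},{"rz":9.95},{"rz":9.95},{"rz":9.95},{"rz":9.95},{"rz":9.95},{"rz":0}]' 0 10
python3 go.py .536 .0175 .14 79.2
```

```text
pos [0.2355 0.6057 0.2472] rot [-179.96    0.    158.76] q [-68.  18.  -4.  83.   1.  79.  -3.] F [-0.2  1.  -0.5] w 0.0872 t 0.3
rz 79.56 then tx -0.5214 ty 0.4054 tz 0.1072$[0]: bad value
```

```bash
python3 -m creep '[{"tx":0,"ty":0,"tz":0,"rx":0,"ry":0,"rz":9.95},{"tx":0,"ty":0,"tz":0,"rx":0,"ry":0,"rz":9.95},{"tx":0,"ty":0,"tz":0,"rx":0,"ry":0,"rz":9.95},{"tx":0,"ty":0,"tz":0,"rx":0,"ry":0,"rz":9.95},{"tx":0,"ty":0,"tz":0,"rx":0,"ry":0,"rz":9.95},{"tx":0,"ty":0,"tz":0,"rx":0,"ry":0,"rz":9.95},{"tx":0,"ty":0,"tz":0,"rx":0,"ry":0,"rz":9.95},{"tx":0,"ty":0,"tz":0,"rx":0,"ry":0,"rz":9.95}]' 0 10
python3 go.py .536 .0175 .14 79.2
```

```text
time_s: 1.3
tool_pos: [0.2355, 0.6058, 0.2475]
tool_rot: [180.0, 0.0, 78.8]
force: [0.7, -0.1, -0.6]
grip_width: 0.0151
pos [0.2355 0.6058 0.2475] rot [1.800e+02 1.000e-02 7.883e+01] q [-76.  18.   6.  83.  -2.  78. -81.] F [ 0.7 -0.1 -0.6] w 0.0151 t 1.3
rz -0.37 then tx -0.5216 ty 0.4054 tz 0.1075
```

```bash
python3 -m creep '[{"tx":-0.0373,"ty":0.029,"tz":0,"rx":0,"ry":0,"rz":-0.4},{"tx":-0.0373,"ty":0.029,"tz":0,"rx":0,"ry":0,"rz":0},{"tx":-0.0373,"ty":0.029,"tz":0,"rx":0,"ry":0,"rz":0},{"tx":-0.0373,"ty":0.029,"tz":0,"rx":0,"ry":0,"rz":0},{"tx":-0.0373,"ty":0.029,"tz":0,"rx":0,"ry":0,"rz":0},{"tx":-0.0373,"ty":0.029,"tz":0,"rx":0,"ry":0,"rz":0},{"tx":-0.0373,"ty":0.029,"tz":0,"rx":0,"ry":0,"rz":0},{"tx":-0.0373,"ty":0.029,"tz":0,"rx":0,"ry":0,"rz":0},{"tx":-0.0373,"ty":0.029,"tz":0,"rx":0,"ry":0,"rz":0},{"tx":-0.0373,"ty":0.029,"tz":0,"rx":0,"ry":0,"rz":0},{"tx":-0.0373,"ty":0.029,"tz":0.02,"rx":0,"ry":0,"rz":0},{"tx":-0.0373,"ty":0.029,"tz":0.02,"rx":0,"ry":0,"rz":0},{"tx":-0.0373,"ty":0.029,"tz":0.02,"rx":0,"ry":0,"rz":0},{"tx":-0.0373,"ty":0.029,"tz":0.02,"rx":0,"ry":0,"rz":0},{"tx":0,"ty":0,"tz":0,"rx":0,"ry":0,"rz":0}]'
python3 go.py .536 .0175 .125 79.2
```

```text
time_s: 3.18
tool_pos: [0.5398, 0.0138, 0.1662]
tool_rot: [-179.9, 0.2, 79.1]
force: [-1.1, 0.4, 0.4]
grip_width: 0.0008
pos [0.5398 0.0138 0.1662] rot [-179.93    0.2    79.14] q [-39.   9.  38. 106.  -6.  67. -10.] F [-1.1  0.4  0.4] w 0.0008 t 3.175
rz -0.06 then tx 0.0029 ty -0.0044 tz 0.0412
```

```bash
python3 -m creep '[{"tx":0.003,"ty":-0.004,"tz":0.02,"rx":0,"ry":0,"rz":0},{"tx":0,"ty":0,"tz":0.018,"rx":0,"ry":0,"rz":0},{"tx":0,"ty":0,"tz":0,"rx":0,"ry":0,"rz":0},{"tx":0,"ty":0,"tz":0,"rx":0,"ry":0,"rz":0}]'
python3 go.py .536 .0175 .106 79.2; python3 -c "
from h import *
snap('top','t1.png',(250,110,410,250),4)
snap('scene','s1.png',(160,150,420,310),3)"
```

```text
time_s: 3.68
tool_pos: [0.5368, 0.0225, 0.1301]
tool_rot: [180.0, -0.0, 79.6]
force: [0.2, -0.1, -0.1]
grip_width: 0.0002
pos [0.5368 0.0225 0.1301] rot [ 1.7996e+02 -2.0000e-02  7.9580e+01] q [-39.  11.  37. 109.  -8.  63.  -9.] F [ 0.2 -0.1 -0.1] w 0.0002 t 3.675
rz 0.38 then tx -0.0051 ty 0.0001 tz 0.0241
```

View pics/s1.png

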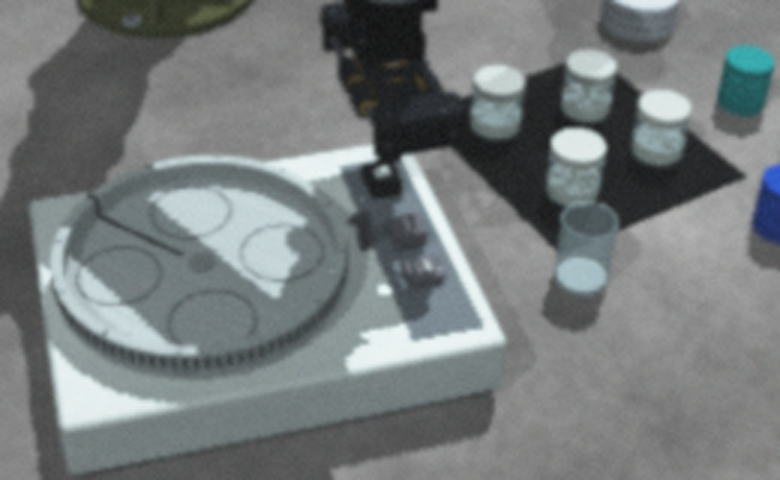

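The closed fingers are right above the stop key, at crop px (385,165). Pressing it now.

```bash
python3 -m creep '[{"tx":-0.005,"ty":0,"tz":0.005,"rx":0,"ry":0,"rz":0},{"tx":0,"ty":0,"tz":0.005,"rx":0,"ry":0,"rz":0},{"tx":0,"ty":0,"tz":0.005,"rx":0,"ry":0,"rz":0},{"tx":0,"ty":0,"tz":0.005,"rx":0,"ry":0,"rz":0},{"tx":0,"ty":0,"tz":0.004,"rx":0,"ry":0,"rz":0},{"tx":0,"ty":0,"tz":0,"rx":0,"ry":0,"rz":0}]'
```

```text
time_s: 4.53
tool_pos: [0.5356, 0.0173, 0.1073]
tool_rot: [-179.9, -0.1, 79.6]
force: [-6.8, -0.6, 16.3]
grip_width: 0.0008
```

```bash
python3 -m creep '[{"tx":0,"ty":0,"tz":-0.02,"rx":0,"ry":0,"rz":0},{"tx":0,"ty":0,"tz":-0.03,"rx":0,"ry":0,"rz":0},{"tx":0,"ty":0,"tz":-0.03,"rx":0,"ry":0,"rz":0},{"tx":0.03,"ty":-0.03,"tz":0,"rx":0,"ry":0,"rz":0},{"tx":0.03,"ty":-0.03,"tz":0,"rx":0,"ry":0,"rz":0},{"tx":0,"ty":0,"tz":0,"rx":0,"ry":0,"rz":0}]' 
python3 -c "
from h import *
snap('top','t2.png',(250,110,410,250),4)
snap('scene','s2.png',(220,170,360,270),5)"
```

```text
time_s: 5.28
tool_pos: [0.4858, 0.0906, 0.1852]
tool_rot: [-179.9, -0.1, 79.9]
force: [-0.3, -0.4, 0.0]
grip_width: 0.0002
```

View pics/s2.png

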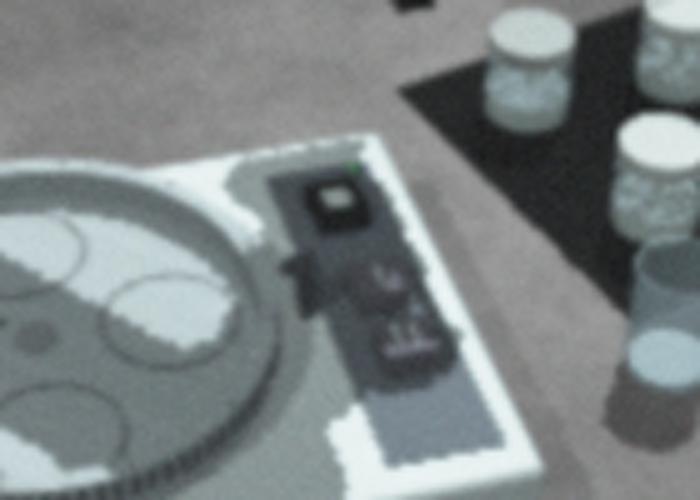

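The picture shows the stop key down and the fast key standing up. Next is the rim grasp, at a clinostat angle of 170° with the jaws radial.

```bash
python3 -m creep '[{"tx":0,"ty":0,"tz":0,"rx":0,"ry":0,"rz":-9.9},{"tx":0,"ty":0,"tz":0,"rx":0,"ry":0,"rz":-9.9},{"tx":0,"ty":0,"tz":0,"rx":0,"ry":0,"rz":-9.9},{"tx":0,"ty":0,"tz":0,"rx":0,"ry":0,"rz":-9.9},{"tx":0,"ty":0,"tz":0,"rx":0,"ry":0,"rz":-9.9},{"tx":0,"ty":0,"tz":0,"rx":0,"ry":0,"rz":-9.9},{"tx":0,"ty":0,"tz":0,"rx":0,"ry":0,"rz":-9.9},{"tx":0,"ty":0,"tz":0,"rx":0,"ry":0,"rz":-9.9},{"tx":0,"ty":0,"tz":0,"rx":0,"ry":0,"rz":0},{"tx":0,"ty":0,"tz":0,"rx":0,"ry":0,"rz":0}]' 0.04 10
python3 go.py .5297 -.2869 .15 159.2
```

```text
time_s: 6.62
tool_pos: [0.4878, 0.0864, 0.1855]
tool_rot: [-180.0, 0.0, 158.5]
force: [-0.4, -0.3, -0.4]
grip_width: 0.04
pos [0.4878 0.0864 0.1855] rot [-1.7998e+02  1.0000e-02  1.5851e+02] q [-45.   1.  33. 110.  -1.  68.  56.] F [-0.4 -0.3 -0.4] w 0.04 t 6.625
rz -0.69 then tx -0.1717 ty -0.3341 tz 0.0355
```

```bash
python3 -m creep '[{"tx":-0.0172,"ty":-0.0334,"tz":0,"rx":0,"ry":0,"rz":-0.7},{"tx":-0.0172,"ty":-0.0334,"tz":0,"rx":0,"ry":0,"rz":0},{"tx":-0.0172,"ty":-0.0334,"tz":0,"rx":0,"ry":0,"rz":0},{"tx":-0.0172,"ty":-0.0334,"tz":0,"rx":0,"ry":0,"rz":0},{"tx":-0.0172,"ty":-0.0334,"tz":0,"rx":0,"ry":0,"rz":0},{"tx":-0.0172,"ty":-0.0334,"tz":0,"rx":0,"ry":0,"rz":0},{"tx":-0.0172,"ty":-0.0334,"tz":0,"rx":0,"ry":0,"rz":0},{"tx":-0.0172,"ty":-0.0334,"tz":0,"rx":0,"ry":0,"rz":0},{"tx":-0.0172,"ty":-0.0334,"tz":0,"rx":0,"ry":0,"rz":0},{"tx":-0.0172,"ty":-0.0334,"tz":0,"rx":0,"ry":0,"rz":0},{"tx":0,"ty":0,"tz":0,"rx":0,"ry":0,"rz":0},{"tx":0,"ty":0,"tz":0,"rx":0,"ry":0,"rz":0},{"tx":0,"ty":0,"tz":0,"rx":0,"ry":0,"rz":0},{"tx":0,"ty":0,"tz":0,"rx":0,"ry":0,"rz":0}]'
python3 go.py .5297 -.2869 .135 159.2
```

```text
time_s: 8.38
tool_pos: [0.5312, -0.2848, 0.1856]
tool_rot: [180.0, 0.0, 159.5]
force: [-0.6, -0.0, -0.3]
grip_width: 0.0401
pos [ 0.5312 -0.2848  0.1856] rot [1.7995e+02 1.0000e-02 1.5954e+02] q [-14.  19.  49.  96. -15.  71. 107.] F [-0.6 -0.  -0.3] w 0.0401 t 8.375
rz 0.34 then tx 0.0007 ty -0.0025 tz 0.0506
```

```bash
python3 -m creep '[{"tx":0.0007,"ty":-0.0025,"tz":0.02,"rx":0,"ry":0,"rz":0.3},{"tx":0,"ty":0,"tz":0.02,"rx":0,"ry":0,"rz":0},{"tx":0,"ty":0,"tz":0.01,"rx":0,"ry":0,"rz":0},{"tx":0,"ty":0,"tz":0,"rx":0,"ry":0,"rz":0},{"tx":0,"ty":0,"tz":0,"rx":0,"ry":0,"rz":0}]'
python3 go.py .5297 -.2869 .114 159.2; python3 -c "
from h import *
snap('top','t3.png',(250,110,410,250),5)
snap('scene','s3.png',(160,150,420,310),3)"
```

```text
time_s: 9.0
tool_pos: [0.5296, -0.2884, 0.1359]
tool_rot: [-180.0, 0.0, 159.1]
force: [0.5, -0.3, -0.8]
grip_width: 0.0399
pos [ 0.5296 -0.2884  0.1359] rot [-1.7999e+02  3.0000e-02  1.5915e+02] q [-13.  22.  48.  99. -18.  66. 109.] F [ 0.5 -0.3 -0.8] w 0.0399 t 9.0
rz -0.05 then tx 0.0004 ty 0.0014 tz 0.0219
```

View pics/s3.png

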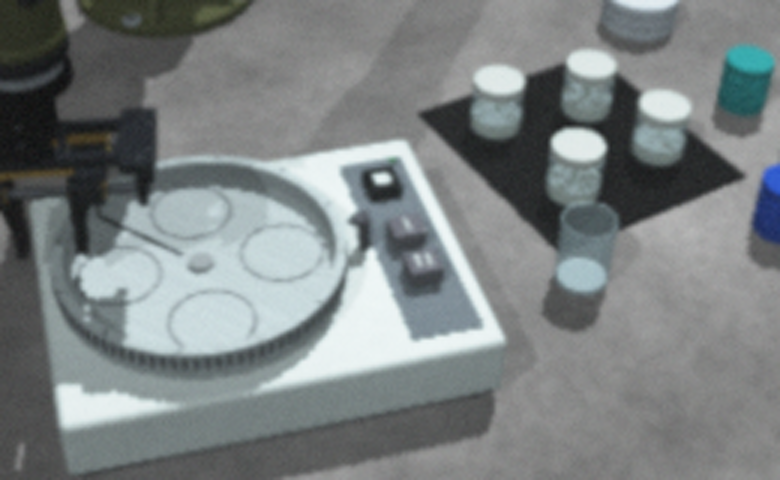

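The fingers straddle the rim at crop px (20–80, 245), one on each side. The keys show stop down and fast up. I'll descend and pinch the rim.

```bash
python3 -m creep '[{"tx":0,"ty":0.001,"tz":0.011,"rx":0,"ry":0,"rz":0},{"tx":0,"ty":0,"tz":0.011,"rx":0,"ry":0,"rz":0},{"tx":0,"ty":0,"tz":0,"rx":0,"ry":0,"rz":0}]' && python3 -m creep '[{"tx":0,"ty":0,"tz":0,"rx":0,"ry":0,"rz":0},{"tx":0,"ty":0,"tz":0,"rx":0,"ry":0,"rz":0},{"tx":0,"ty":0,"tz":0,"rx":0,"ry":0,"rz":0},{"tx":0,"ty":0,"tz":0,"rx":0,"ry":0,"rz":0},{"tx":0,"ty":0,"tz":0,"rx":0,"ry":0,"rz":0}]' 0 20
```

```text
time_s: 9.48
tool_pos: [0.5288, -0.2865, 0.1121]
tool_rot: [180.0, -0.1, 159.2]
force: [0.1, 0.3, 0.6]
grip_width: 0.0403
time_s: 10.1
tool_pos: [0.5298, -0.2871, 0.1137]
tool_rot: [180.0, 0.0, 159.1]
force: [0.0, 0.4, 1.1]
grip_width: 0.0101
```

```bash
python3 -m creep '[{"tx":0.01254,"ty":0.00066,"tz":0,"rx":0,"ry":0,"rz":6},{"tx":0.01254,"ty":0.00066,"tz":0,"rx":0,"ry":0,"rz":6},{"tx":0.01254,"ty":0.00066,"tz":0,"rx":0,"ry":0,"rz":6},{"tx":0.01254,"ty":0.00066,"tz":0,"rx":0,"ry":0,"rz":6},{"tx":0.01254,"ty":0.00066,"tz":0,"rx":0,"ry":0,"rz":6},{"tx":0.01254,"ty":0.00066,"tz":0,"rx":0,"ry":0,"rz":6},{"tx":0.01254,"ty":0.00066,"tz":0,"rx":0,"ry":0,"rz":6},{"tx":0.01254,"ty":0.00066,"tz":0,"rx":0,"ry":0,"rz":6},{"tx":0.01254,"ty":0.00066,"tz":0,"rx":0,"ry":0,"rz":6},{"tx":0.01254,"ty":0.00066,"tz":0,"rx":0,"ry":0,"rz":6},{"tx":0,"ty":0,"tz":0,"rx":0,"ry":0,"rz":0},{"tx":0,"ty":0,"tz":0,"rx":0,"ry":0,"rz":0}]'
python3 - <<'E'
from h import *
# ideal pose at clino angle 110
t=np.radians(110+79.2); print(.5723+.12*np.cos(t),-.1747+.12*np.sin(t),"yaw",99.2)
snap('top','t4.png',(250,110,410,250),5)
E
```

```text
time_s: 11.6
tool_pos: [0.454, -0.1944, 0.1137]
tool_rot: [180.0, -0.0, 99.2]
force: [-1.4, 0.2, 1.4]
grip_width: 0.0097
0.45384364819124146 -0.19388574252302013 yaw 99.2
```

View pics/t4.png

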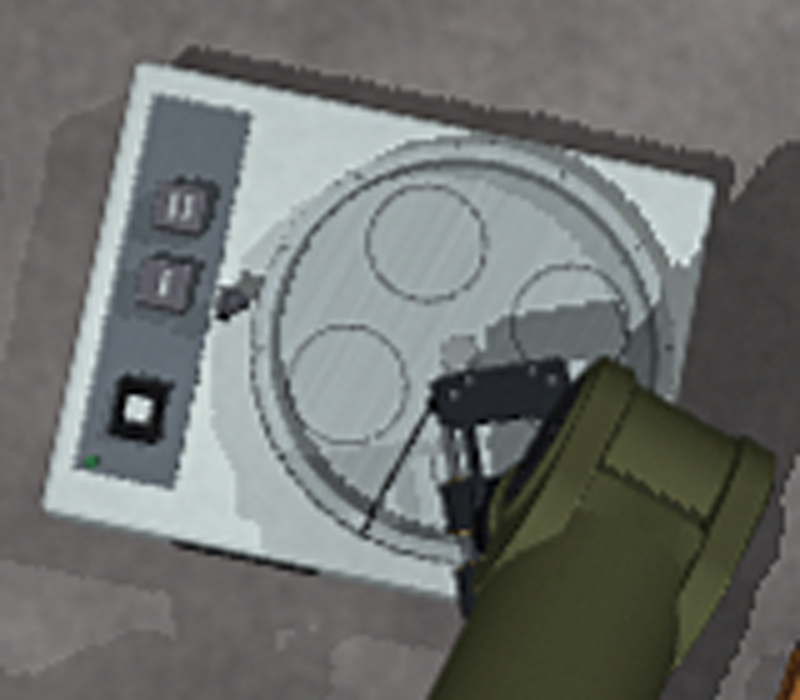

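The mark has turned with the grip by about 60° and its rim end is now at crop px (368,528). I need about 72° more, in 12 rows of 6°.

```bash
python3 -m creep '[{"tx":0.01254,"ty":0.00066,"tz":0,"rx":0,"ry":0,"rz":6},{"tx":0.01254,"ty":0.00066,"tz":0,"rx":0,"ry":0,"rz":6},{"tx":0.01254,"ty":0.00066,"tz":0,"rx":0,"ry":0,"rz":6},{"tx":0.01254,"ty":0.00066,"tz":0,"rx":0,"ry":0,"rz":6},{"tx":0.01254,"ty":0.00066,"tz":0,"rx":0,"ry":0,"rz":6},{"tx":0.01254,"ty":0.00066,"tz":0,"rx":0,"ry":0,"rz":6},{"tx":0.01254,"ty":0.00066,"tz":0,"rx":0,"ry":0,"rz":6},{"tx":0.01254,"ty":0.00066,"tz":0,"rx":0,"ry":0,"rz":6},{"tx":0.01254,"ty":0.00066,"tz":0,"rx":0,"ry":0,"rz":6},{"tx":0.01254,"ty":0.00066,"tz":0,"rx":0,"ry":0,"rz":6},{"tx":0.01254,"ty":0.00066,"tz":0,"rx":0,"ry":0,"rz":6},{"tx":0.01212,"ty":0.0006,"tz":0,"rx":0,"ry":0,"rz":5.8},{"tx":0,"ty":0,"tz":0,"rx":0,"ry":0,"rz":0},{"tx":0,"ty":0,"tz":0,"rx":0,"ry":0,"rz":0}]'
python3 - <<'E'
from h import *
snap('top','t5.png',(250,110,410,250),5)
snap('scene','s5.png',(160,150,420,310),3)
E
```

```text
time_s: 13.4
tool_pos: [0.5173, -0.0683, 0.1137]
tool_rot: [-179.9, -0.0, 27.5]
force: [-1.3, 1.4, 4.6]
grip_width: 0.0099
```

View pics/t5.png

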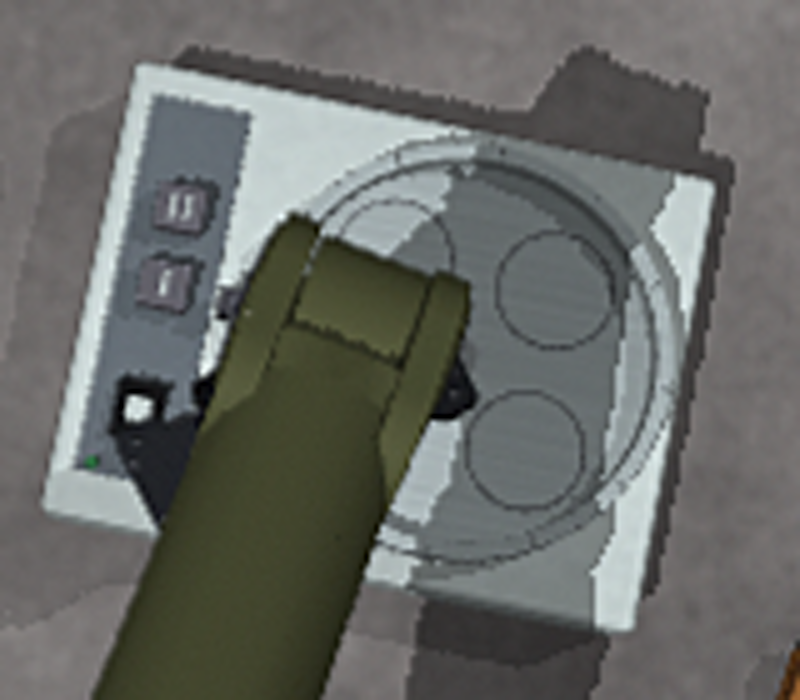

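View pics/s5.png

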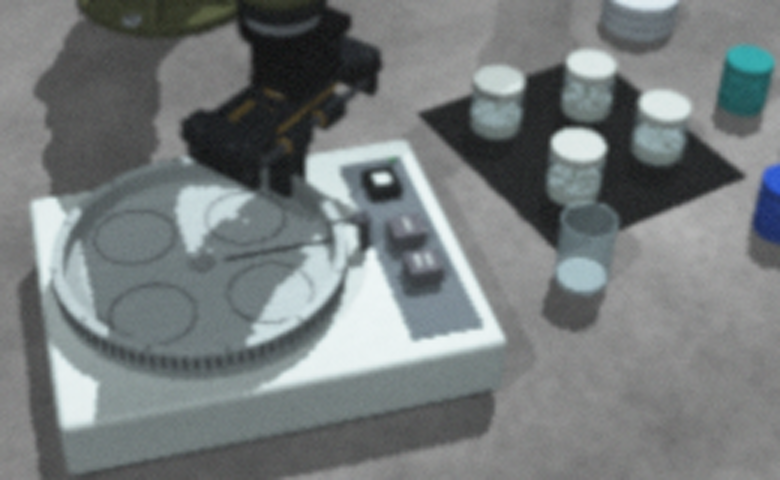

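The mark now runs to the pointer at crop px (345,240). I'll release the rim, back away and measure the angle properly.

```bash
python3 -m creep '[{"tx":0,"ty":0,"tz":0,"rx":0,"ry":0,"rz":0},{"tx":0,"ty":0,"tz":0,"rx":0,"ry":0,"rz":0},{"tx":0,"ty":0,"tz":0,"rx":0,"ry":0,"rz":0},{"tx":0,"ty":0,"tz":-0.02,"rx":0,"ry":0,"rz":0},{"tx":0,"ty":0,"tz":-0.04,"rx":0,"ry":0,"rz":0},{"tx":0,"ty":0,"tz":-0.05,"rx":0,"ry":0,"rz":0},{"tx":0,"ty":-0.05,"tz":0,"rx":0,"ry":0,"rz":-9},{"tx":0,"ty":-0.05,"tz":0,"rx":0,"ry":0,"rz":-9},{"tx":0,"ty":-0.05,"tz":0,"rx":0,"ry":0,"rz":-9},{"tx":0,"ty":-0.05,"tz":0,"rx":0,"ry":0,"rz":-9},{"tx":0.02,"ty":-0.04,"tz":0,"rx":0,"ry":0,"rz":-9},{"tx":0.03,"ty":-0.02,"tz":0,"rx":0,"ry":0,"rz":-6.7},{"tx":0,"ty":0,"tz":0,"rx":0,"ry":0,"rz":0}]' 0.03 20
python3 - <<'E'
from h import *
snap('top','t6.png',(250,110,410,250),5)
snap('top','t6f.png')
E
python3 go.py .4229 .2123 .13 79.2
```

```text
time_s: 15.12
tool_pos: [0.3575, 0.1498, 0.224]
tool_rot: [180.0, -0.1, 78.2]
force: [1.4, -0.2, -0.5]
grip_width: 0.0301
pos [0.3585 0.1478 0.2241] rot [ 1.7996e+02 -6.0000e-02  7.7900e+01] q [-55. -16.  24. 120.   7.  75. -45.] F [0.4 0.3 0.5] w 0.0303 t 15.225
rz -1.30 then tx 0.0754 ty 0.0512 tz 0.0941
```

View pics/t6.png

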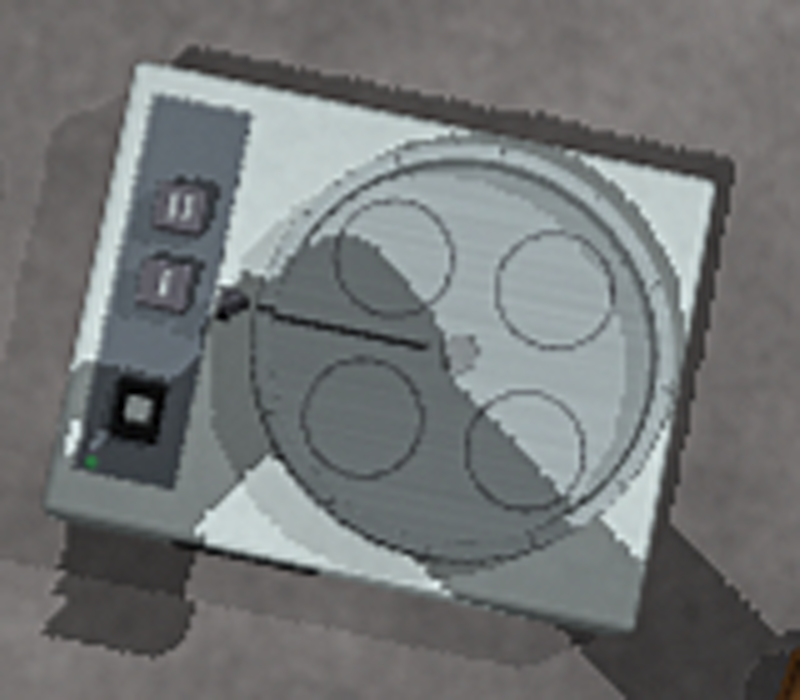

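View pics/t6f.png

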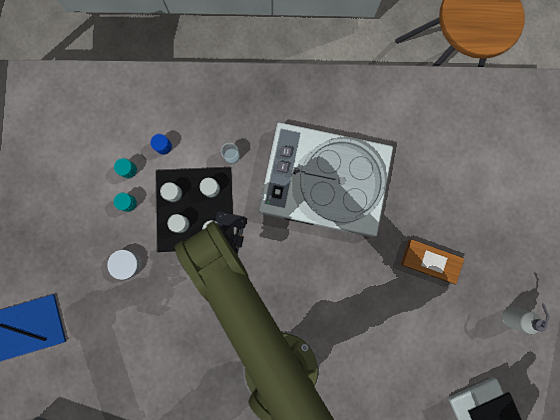

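The mark lines up with the pointer, running from crop px (262,307) to (430,347). The seats are at (395,257), (555,290), (363,417) and (525,450). Now I'll measure the angle and the jar caps.

```bash
cat > jars.py <<'E'
from h import *
np.set_printoptions(precision=4,suppress=True)
c,im=snap('top','tj.png',(100,130,260,260),5)
f=lambda p:(np.array(p,float)+.5)/5-.5+(250,110)
v=im[130:260,100:260]; hsv=cv2.cvtColor(v,cv2.COLOR_BGR2HSV)
m=cv2.inRange(hsv,(0,0,150),(180,60,255)); m=cv2.morphologyEx(m,cv2.MORPH_OPEN,np.ones((3,3)))
cs,_=cv2.findContours(m,0,2)
for k in cs:
    if cv2.contourArea(k)<80: continue
    (x,y),r=cv2.minEnclosingCircle(k); p=(x+100,y+130)
    w=cast(c,[p],.063)[0]; e=cast(c,[(p[0]+r,p[1])],.063)[0]
    print(np.round(p,1),"area",cv2.contourArea(k),"->",w,"diam mm",2000*abs(e[1]-w[1]))
E
python3 - <<'E'
from h import *
c,im=snap('top')
f=lambda p:(np.array(p,float)+.5)/5-.5+(250,110)
s=cast(c,f([(395,257),(555,290),(363,417),(525,450)]),.083); C=s.mean(0); d=s-C
print(s.round(4),C.round(4),(np.degrees(np.arctan2(d[:,1],d[:,0]))%90).round(2),"want",(-10.8-45)%90)
m=cast(c,f([(290,312),(430,347)]),.083);d=m[0]-m[1];print("line dir",np.degrees(np.arctan2(d[1],d[0]))-90)
E
python3 jars.py
```

```text
[[ 0.6303 -0.1361  0.083 ]
 [ 0.6115 -0.2327  0.083 ]
 [ 0.533  -0.117   0.083 ]
 [ 0.5144 -0.2139  0.083 ]] [ 0.5723 -0.1749  0.083 ] [33.79 34.19 34.14 33.97] want 34.2
line dir -13.422885480687569
[122. 258.] area 179.0 -> [0.3336 0.4758 0.063 ] diam mm 77.34787984995938
[175.9 222.4] area 213.0 -> [0.4412 0.3196 0.063 ] diam mm 52.990479122790425
[168.8 190.7] area 207.5 -> [0.5367 0.3443 0.063 ] diam mm 51.83880204913882
[208. 186.] area 209.5 -> [0.5526 0.2266 0.063 ] diam mm 51.76089651359217
```

View pics/tj.png

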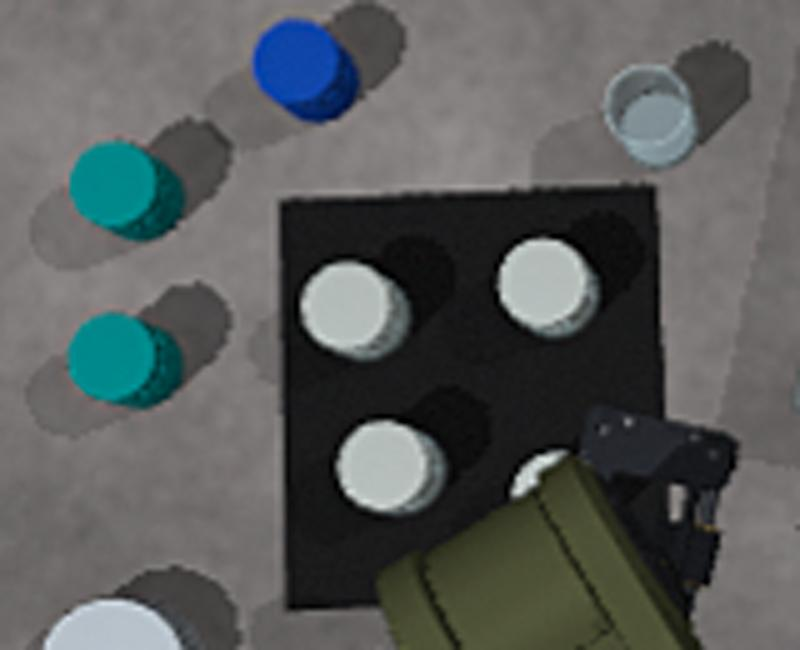

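Run:
```python
from h import *
c,im=snap('top')
g=cv2.cvtColor(im,cv2.COLOR_BGR2GRAY).astype(float)
bl=cv2.medianBlur(g.astype(np.uint8),9).astype(float)
pts=[]
for u in range(308,336):
    col=(bl-g)[168:184,u].clip(0)
    v=168+col.argmax(); w=g[v-2:v+3,u]; wt=(bl[v-2:v+3,u]-w).clip(0); pts.append((u,(np.arange(v-2,v+3)*wt).sum()/wt.sum()))
pts=np.array(pts); W=cast(c,pts,.083)
vx,vy,x0,y0=cv2.fitLine(W[:,:2].astype(np.float32),cv2.DIST_HUBER,0,.01,.01).ravel()
if vy<0: vx,vy=-vx,-vy
print("dir",np.degrees(np.arctan2(vy,vx))-90)
C=np.array([.5723,-.1749]); r=C-[x0,y0]; print("offset of axis from line mm",1000*(r[0]*vy-r[1]*vx))
d=W[:,:2]-C; print((np.degrees(np.arctan2(d[:,1],d[:,0]))-90).round(1)); print(np.hypot(*d.T).round(3))
```

```text
dir -10.793098
offset of axis from line mm 0.338614321001322
[-10.6 -10.5 -10.7 -10.4 -10.7 -10.6 -10.5 -10.8 -10.4 -10.7 -10.6 -10.5
 -10.8 -10.3 -10.7 -10.5 -10.4 -10.8 -10.2 -10.1 -10.1 -10.3 -10.9 -10.
  -9.8  -9.5  -9.9 -55.2]
[0.102 0.099 0.096 0.093 0.09  0.087 0.084 0.081 0.078 0.075 0.072 0.069
 0.066 0.063 0.06  0.057 0.053 0.051 0.047 0.044 0.041 0.038 0.035 0.032
 0.029 0.026 0.023 0.034]
```

The fitted mark line points at -10.8°, the same as the clinostat yaw, and passes 0.3 mm from the axis, so the disc is aligned. First jar is D. I'll hover over it and check.

```bash
python3 -m creep '[{"tx":0.019,"ty":0.013,"tz":0,"rx":0,"ry":0,"rz":-1.2},{"tx":0.019,"ty":0.013,"tz":0,"rx":0,"ry":0,"rz":0},{"tx":0.019,"ty":0.013,"tz":0.02,"rx":0,"ry":0,"rz":0},{"tx":0.019,"ty":0.013,"tz":0.03,"rx":0,"ry":0,"rz":0},{"tx":0,"ty":0,"tz":0.03,"rx":0,"ry":0,"rz":0},{"tx":0,"ty":0,"tz":0,"rx":0,"ry":0,"rz":0},{"tx":0,"ty":0,"tz":0,"rx":0,"ry":0,"rz":0}]' 0.082 25
python3 go.py .424 .2125 .052 79.2
python3 - <<'E'
from h import *
snap('wrist','w7.png'); snap('scene','s7.png',(250,130,440,280),4)
E
```

```text
time_s: 16.25
tool_pos: [0.4247, 0.2128, 0.1454]
tool_rot: [179.9, -0.1, 79.1]
force: [0.4, -0.1, 0.4]
grip_width: 0.0813
pos [0.4247 0.2128 0.1454] rot [ 1.7992e+02 -1.4000e-01  7.9090e+01] q [-56.   1.  27. 116.  -1.  63. -40.] F [ 0.4 -0.1  0.4] w 0.0813 t 16.25
rz -0.11 then tx -0.0004 ty -0.0007 tz 0.0934
```

View pics/w7.png

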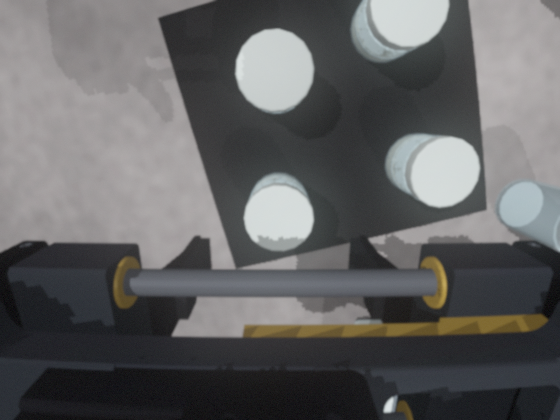

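View pics/s7.png

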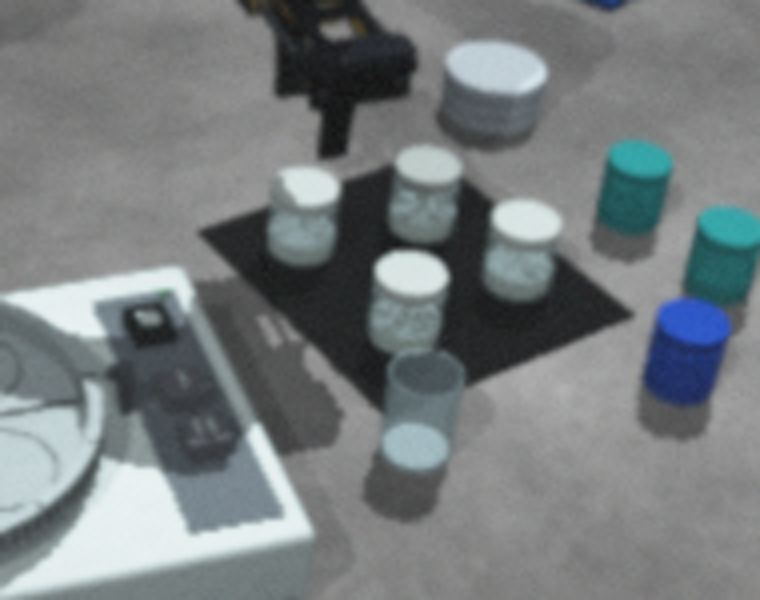

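Run:
```python
from h import *
c=env.read_camera('wrist'); print("wrist",cast(c,[(279,213),(276,71),(433,172),(408,10)],.063).round(4))
s=env.read_camera('scene'); f=lambda p:(np.array(p,float)+.5)/4-.5+(250,130)
print("scene",cast(s,f([(305,188),(411,276),(525,222),(428,166)]),.063).round(4))
```

```text
wrist [[0.4262 0.2202 0.063 ]
 [0.4433 0.3197 0.063 ]
 [0.5453 0.2297 0.063 ]
 [0.5368 0.342  0.063 ]]
scene [[0.4263 0.2127 0.063 ]
 [0.5571 0.2237 0.063 ]
 [0.5393 0.3416 0.063 ]
 [0.4431 0.3177 0.063 ]]
```

Two of the three views (top and scene) agree on D at (.425, .2125). The wrist view differs by about 7 mm in y, but the shadow on the cap hides its edge there. Descending to grip.

```bash
python3 -m creep '[{"tx":0.001,"ty":0,"tz":0.03,"rx":0,"ry":0,"rz":0},{"tx":0,"ty":0,"tz":0.03,"rx":0,"ry":0,"rz":0},{"tx":0,"ty":0,"tz":0.02,"rx":0,"ry":0,"rz":0},{"tx":0,"ty":0,"tz":0.013,"rx":0,"ry":0,"rz":0},{"tx":0,"ty":0,"tz":0,"rx":0,"ry":0,"rz":0},{"tx":0,"ty":0,"tz":0,"rx":0,"ry":0,"rz":0}]' 
python3 -m creep '[{"tx":0,"ty":0,"tz":0,"rx":0,"ry":0,"rz":0},{"tx":0,"ty":0,"tz":0,"rx":0,"ry":0,"rz":0},{"tx":0,"ty":0,"tz":0,"rx":0,"ry":0,"rz":0},{"tx":0,"ty":0,"tz":0,"rx":0,"ry":0,"rz":0},{"tx":0,"ty":0,"tz":0,"rx":0,"ry":0,"rz":0}]' 0.04 25
python3 - <<'E'
from h import *
snap('scene','s8.png',(250,130,440,280),4)
E
python3 go.py .6115 -.2327 .21 79.2
```

```text
time_s: 17.2
tool_pos: [0.425, 0.2145, 0.0523]
tool_rot: [179.9, -0.2, 79.1]
force: [-0.3, -0.5, 0.1]
grip_width: 0.0817
time_s: 17.82
tool_pos: [0.4244, 0.2141, 0.0515]
tool_rot: [180.0, -0.1, 79.1]
force: [-0.4, 0.3, 1.5]
grip_width: 0.0537
pos [0.4244 0.2141 0.0515] rot [ 1.7997e+02 -9.0000e-02  7.9150e+01] q [-55.   9.  27. 120.  -5.  52. -36.] F [-1.2 -0.8  2.2] w 0.0533 t 17.875
rz -0.05 then tx -0.4038 ty 0.2676 tz -0.1585
```

View pics/s8.png

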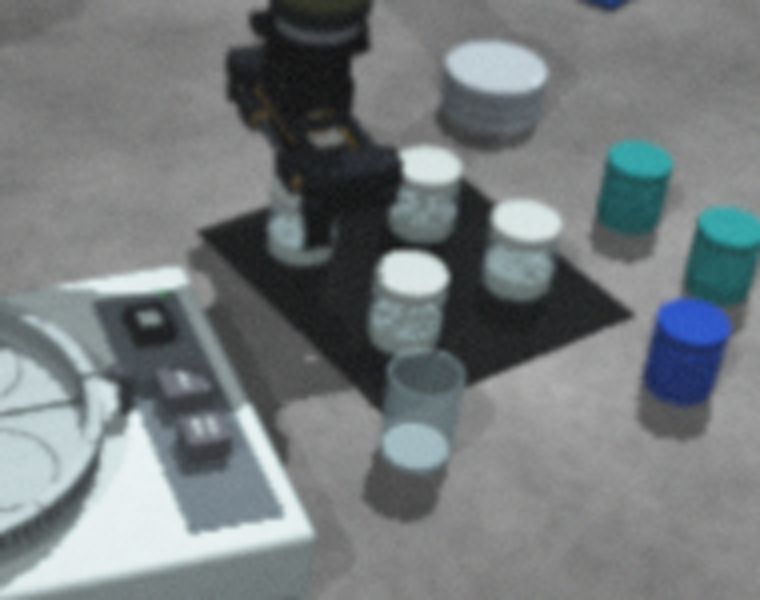

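The grip width is 53.7 mm and the fingers are around the jar. Lift and carry.

```bash
python3 -m creep '[{"tx":0,"ty":0,"tz":-0.02,"rx":0,"ry":0,"rz":0},{"tx":0,"ty":0,"tz":-0.035,"rx":0,"ry":0,"rz":0},{"tx":0,"ty":0,"tz":-0.04,"rx":0,"ry":0,"rz":0},{"tx":0,"ty":0,"tz":-0.04,"rx":0,"ry":0,"rz":0},{"tx":0,"ty":0,"tz":0,"rx":0,"ry":0,"rz":0}]' 0.04 30
python3 -m creep '[{"tx":-0.018,"ty":0.012,"tz":0,"rx":0,"ry":0,"rz":0},{"tx":-0.0297,"ty":0.0197,"tz":0,"rx":0,"ry":0,"rz":0},{"tx":-0.0297,"ty":0.0197,"tz":0,"rx":0,"ry":0,"rz":0},{"tx":-0.0297,"ty":0.0197,"tz":0,"rx":0,"ry":0,"rz":0},{"tx":-0.0297,"ty":0.0197,"tz":0,"rx":0,"ry":0,"rz":0},{"tx":-0.0297,"ty":0.0197,"tz":0,"rx":0,"ry":0,"rz":0},{"tx":-0.0297,"ty":0.0197,"tz":0,"rx":0,"ry":0,"rz":0},{"tx":-0.0297,"ty":0.0197,"tz":0,"rx":0,"ry":0,"rz":0},{"tx":-0.0297,"ty":0.0197,"tz":0,"rx":0,"ry":0,"rz":0},{"tx":-0.0297,"ty":0.0197,"tz":0,"rx":0,"ry":0,"rz":0},{"tx":-0.0297,"ty":0.0197,"tz":0,"rx":0,"ry":0,"rz":0},{"tx":-0.0297,"ty":0.0197,"tz":0,"rx":0,"ry":0,"rz":0},{"tx":-0.0297,"ty":0.0197,"tz":0,"rx":0,"ry":0,"rz":0},{"tx":-0.0297,"ty":0.0197,"tz":0,"rx":0,"ry":0,"rz":0},{"tx":0,"ty":0,"tz":0,"rx":0,"ry":0,"rz":0},{"tx":0,"ty":0,"tz":0,"rx":0,"ry":0,"rz":0},{"tx":0,"ty":0,"tz":0,"rx":0,"ry":0,"rz":0}]'
python3 - <<'E'
from h import *
snap('scene','s9.png',(160,110,420,310),3)
snap('wrist','w9.png')
E
python3 go.py .6115 -.2327 .132 79.2
```

```text
time_s: 18.5
tool_pos: [0.426, 0.2149, 0.1893]
tool_rot: [179.7, -0.4, 79.1]
force: [-0.6, 0.6, -1.5]
grip_width: 0.0535
time_s: 20.62
tool_pos: [0.6113, -0.2318, 0.1852]
tool_rot: [-180.0, -0.2, 79.2]
force: [-0.6, 0.0, -1.5]
grip_width: 0.0532
pos [ 0.6115 -0.2321  0.1857] rot [ 1.7998e+02 -1.4000e-01  7.9240e+01] q [-16.  26.  47.  89. -20.  74.  22.] F [ 0.1  0.3 -1.6] w 0.0535 t 20.725
rz 0.04 then tx -0.0006 ty 0.0001 tz 0.0537
```

View pics/s9.png

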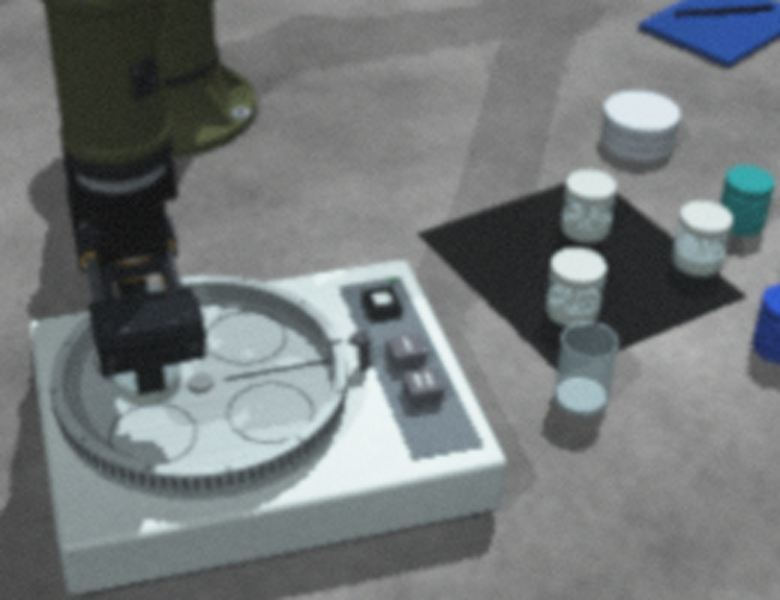

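The jar is held (−1.5 N) and above its seat. Jar A has been knocked aside on the mat and is now at crop px (703,225), so I'll remeasure it. Lowering the held jar.

```bash
python3 -m creep '[{"tx":0,"ty":0,"tz":0.02,"rx":0,"ry":0,"rz":0},{"tx":0,"ty":0,"tz":0.02,"rx":0,"ry":0,"rz":0},{"tx":0,"ty":0,"tz":0.008,"rx":0,"ry":0,"rz":0},{"tx":0,"ty":0,"tz":0.003,"rx":0,"ry":0,"rz":0},{"tx":0,"ty":0,"tz":0.002,"rx":0,"ry":0,"rz":0},{"tx":0,"ty":0,"tz":0.001,"rx":0,"ry":0,"rz":0},{"tx":0,"ty":0,"tz":0,"rx":0,"ry":0,"rz":0}]'
```

```text
time_s: 21.6
tool_pos: [0.6117, -0.2335, 0.1323]
tool_rot: [179.9, -0.1, 79.1]
force: [0.3, 0.5, -0.9]
grip_width: 0.0532
```

```bash
python3 -m creep '[{"tx":0,"ty":0,"tz":0.001,"rx":0,"ry":0,"rz":0},{"tx":0,"ty":0,"tz":0,"rx":0,"ry":0,"rz":0}]'
python3 -m creep '[{"tx":0,"ty":0,"tz":0,"rx":0,"ry":0,"rz":0},{"tx":0,"ty":0,"tz":0,"rx":0,"ry":0,"rz":0},{"tx":0,"ty":0,"tz":0,"rx":0,"ry":0,"rz":0},{"tx":0,"ty":0,"tz":0,"rx":0,"ry":0,"rz":0},{"tx":0,"ty":0,"tz":-0.02,"rx":0,"ry":0,"rz":0},{"tx":0,"ty":0,"tz":-0.03,"rx":0,"ry":0,"rz":0},{"tx":0,"ty":0,"tz":-0.03,"rx":0,"ry":0,"rz":0},{"tx":0,"ty":0,"tz":-0.02,"rx":0,"ry":0,"rz":0},{"tx":0.04,"ty":-0.01,"tz":0,"rx":0,"ry":0,"rz":0},{"tx":0.04,"ty":-0.01,"tz":0,"rx":0,"ry":0,"rz":0},{"tx":0.04,"ty":-0.01,"tz":0,"rx":0,"ry":0,"rz":0},{"tx":0.04,"ty":-0.01,"tz":0,"rx":0,"ry":0,"rz":0},{"tx":0.04,"ty":-0.02,"tz":0,"rx":0,"ry":0,"rz":0},{"tx":0.04,"ty":-0.02,"tz":0,"rx":0,"ry":0,"rz":0},{"tx":0.04,"ty":-0.02,"tz":0,"rx":0,"ry":0,"rz":0},{"tx":0.04,"ty":-0.02,"tz":0,"rx":0,"ry":0,"rz":0},{"tx":0,"ty":0,"tz":0,"rx":0,"ry":0,"rz":0},{"tx":0,"ty":0,"tz":0,"rx":0,"ry":0,"rz":0}]' 0.075
python3 jars.py
python3 - <<'E'
from h import *
snap('top','t10.png'); snap('scene','s10.png',(160,110,420,310),3)
E
```

```text
time_s: 21.85
tool_pos: [0.6118, -0.2336, 0.1316]
tool_rot: [179.9, -0.1, 79.1]
force: [-0.3, -0.1, 2.4]
grip_width: 0.0536
time_s: 24.1
tool_pos: [0.554, 0.1026, 0.2318]
tool_rot: [179.9, -0.1, 79.1]
force: [-0.5, -0.5, 0.5]
grip_width: 0.0746
[122.  258.5] area 174.0 -> [0.3321 0.4757 0.063 ] diam mm 77.16891160086425
[175.8 222.6] area 203.0 -> [0.4407 0.3198 0.063 ] diam mm 51.90498248452513
[152.3 188.5] area 207.0 -> [0.5428 0.3941 0.063 ] diam mm 52.15141865607975
[207.8 185.8] area 165.0 -> [0.553  0.2272 0.063 ] diam mm 51.051614683587985
```

View pics/t10.png

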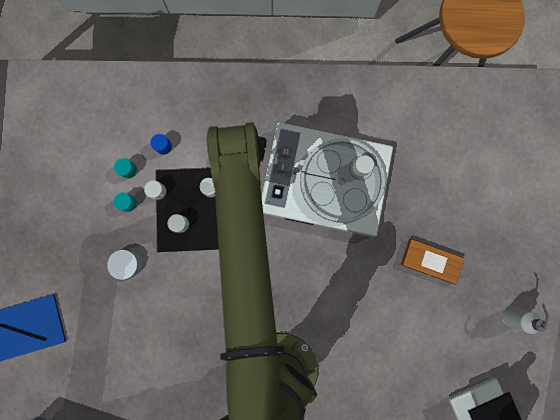

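View pics/s10.png

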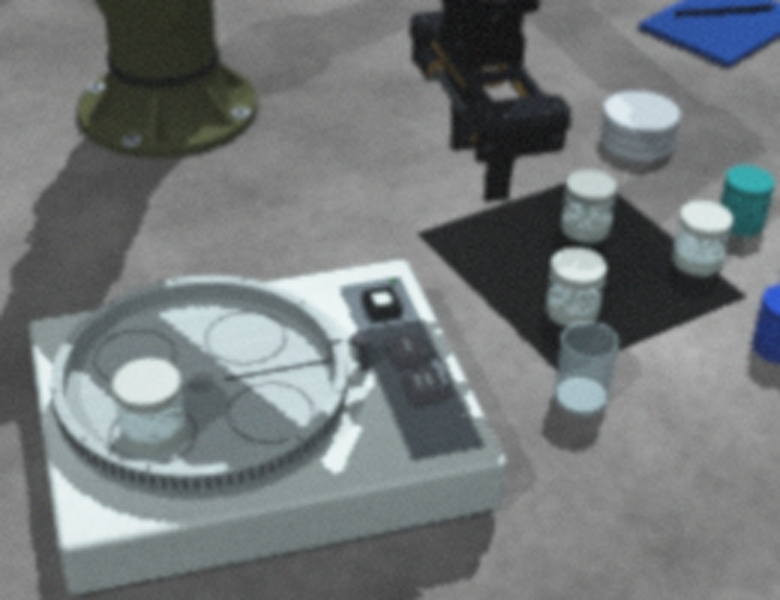

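Jar D stands upright in its circle, and the mark is still at the pointer. Jar A is now at (.543, .394). Next is jar B at (.553, .227).

```bash
python3 go.py .553 .2270 .13 79.2
python3 - <<'E'
from h import *
c=env.read_camera('top'); print(cast(c,[(230,153)],.04), "mat left edge", cast(c,[(157,190),(157,170),(233,168)],.003))
E
```

```text
pos [0.5542 0.1015 0.2316] rot [ 1.7995e+02 -7.0000e-02  7.8980e+01] q [-51.  10.  42.  98.  -7.  74. -18.] F [ 0.2 -0.9 -0.7] w 0.0748 t 24.25
rz -0.22 then tx 0.1231 ty -0.0247 tz 0.1016
[[0.65988337 0.16496937 0.04      ]] mat left edge [[0.54628598 0.39592079 0.003     ]
 [0.61011872 0.3984546  0.003     ]
 [0.61968851 0.15826318 0.003     ]]
```

```bash
python3 -m creep '[{"tx":0.031,"ty":-0.006,"tz":0,"rx":0,"ry":0,"rz":-0.2},{"tx":0.031,"ty":-0.006,"tz":0,"rx":0,"ry":0,"rz":0},{"tx":0.031,"ty":-0.006,"tz":0.02,"rx":0,"ry":0,"rz":0},{"tx":0.031,"ty":-0.006,"tz":0.03,"rx":0,"ry":0,"rz":0},{"tx":0,"ty":0,"tz":0.03,"rx":0,"ry":0,"rz":0},{"tx":0,"ty":0,"tz":0.02,"rx":0,"ry":0,"rz":0},{"tx":0,"ty":0,"tz":0,"rx":0,"ry":0,"rz":0},{"tx":0,"ty":0,"tz":0,"rx":0,"ry":0,"rz":0}]' 0.082
python3 go.py .553 .2270 .052 79.2
python3 - <<'E'
from h import *
c,im=snap('wrist','w11.png'); snap('scene','s11.png',(280,130,420,270),4)
E
```

```text
time_s: 25.3
tool_pos: [0.5542, 0.2293, 0.1324]
tool_rot: [179.9, -0.1, 79.3]
force: [-0.6, -0.8, 0.3]
grip_width: 0.0819
pos [0.5542 0.2293 0.1324] rot [ 1.799e+02 -1.400e-01  7.927e+01] q [-55.  19.  37. 100. -13.  65. -26.] F [-0.6 -0.8  0.3] w 0.0819 t 25.3
rz 0.07 then tx -0.0025 ty -0.0007 tz 0.0804
```

View pics/s11.png

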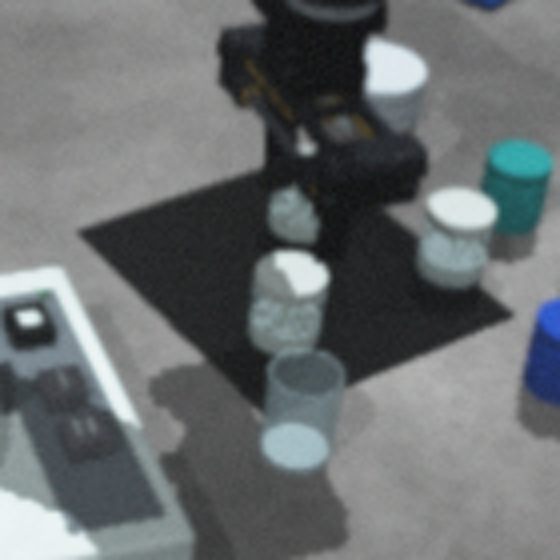

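View pics/w11.png

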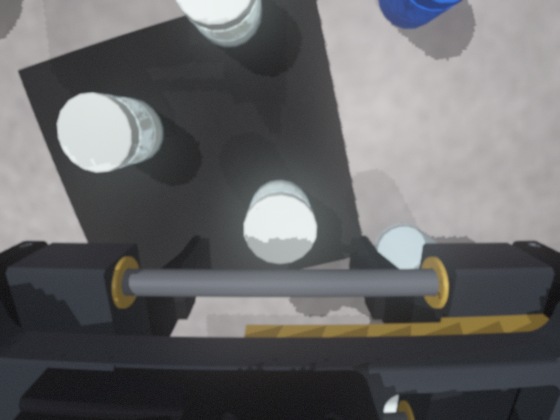

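Jar B's cap at wrist px (280,225) is centred between the jaws, and the beaker at (400,245) is clear of the fingers. Descend and grip.

```bash
python3 -m creep '[{"tx":-0.001,"ty":-0.0007,"tz":0.03,"rx":0,"ry":0,"rz":0},{"tx":0,"ty":0,"tz":0.03,"rx":0,"ry":0,"rz":0},{"tx":0,"ty":0,"tz":0.015,"rx":0,"ry":0,"rz":0},{"tx":0,"ty":0,"tz":0.005,"rx":0,"ry":0,"rz":0},{"tx":0,"ty":0,"tz":0,"rx":0,"ry":0,"rz":0},{"tx":0,"ty":0,"tz":0,"rx":0,"ry":0,"rz":0}]' 
python3 -m creep '[{"tx":0,"ty":0,"tz":0,"rx":0,"ry":0,"rz":0},{"tx":0,"ty":0,"tz":0,"rx":0,"ry":0,"rz":0},{"tx":0,"ty":0,"tz":0,"rx":0,"ry":0,"rz":0},{"tx":0,"ty":0,"tz":0,"rx":0,"ry":0,"rz":0},{"tx":0,"ty":0,"tz":0,"rx":0,"ry":0,"rz":0},{"tx":0,"ty":0,"tz":-0.02,"rx":0,"ry":0,"rz":0},{"tx":0,"ty":0,"tz":-0.035,"rx":0,"ry":0,"rz":0},{"tx":0,"ty":0,"tz":-0.04,"rx":0,"ry":0,"rz":0},{"tx":0,"ty":0,"tz":-0.04,"rx":0,"ry":0,"rz":0},{"tx":0,"ty":0,"tz":0,"rx":0,"ry":0,"rz":0}]' 0.04 30
python3 go.py .6303 -.1361 .185 79.2
```

```text
time_s: 26.15
tool_pos: [0.5533, 0.2293, 0.0526]
tool_rot: [179.9, -0.2, 79.3]
force: [-0.1, -0.7, 0.0]
grip_width: 0.0817
time_s: 27.4
tool_pos: [0.5547, 0.2294, 0.1914]
tool_rot: [179.6, -0.4, 79.3]
force: [-0.5, -0.2, -1.2]
grip_width: 0.0534
pos [0.5547 0.2294 0.1914] rot [179.65  -0.4   79.32] q [-57.  16.  38.  96. -10.  71. -27.] F [-0.5 -0.2 -1.2] w 0.0534 t 27.4
rz 0.12 then tx -0.3448 ty 0.1427 tz 0.0064
```

```bash
python3 -m creep '[{"tx":-0.018,"ty":0.0075,"tz":0,"rx":0,"ry":0,"rz":0},{"tx":-0.0313,"ty":0.013,"tz":0,"rx":0,"ry":0,"rz":0},{"tx":-0.0313,"ty":0.013,"tz":0,"rx":0,"ry":0,"rz":0},{"tx":-0.0313,"ty":0.013,"tz":0,"rx":0,"ry":0,"rz":0},{"tx":-0.0313,"ty":0.013,"tz":0,"rx":0,"ry":0,"rz":0},{"tx":-0.0313,"ty":0.013,"tz":0,"rx":0,"ry":0,"rz":0},{"tx":-0.0313,"ty":0.013,"tz":0,"rx":0,"ry":0,"rz":0},{"tx":-0.0313,"ty":0.013,"tz":0,"rx":0,"ry":0,"rz":0},{"tx":-0.0313,"ty":0.013,"tz":0,"rx":0,"ry":0,"rz":0},{"tx":-0.0313,"ty":0.013,"tz":0,"rx":0,"ry":0,"rz":0},{"tx":-0.0313,"ty":0.013,"tz":0,"rx":0,"ry":0,"rz":0},{"tx":-0.0138,"ty":0.0052,"tz":0,"rx":0,"ry":0,"rz":0},{"tx":0,"ty":0,"tz":0,"rx":0,"ry":0,"rz":0},{"tx":0,"ty":0,"tz":0,"rx":0,"ry":0,"rz":0},{"tx":0,"ty":0,"tz":0,"rx":0,"ry":0,"rz":0}]'
python3 - <<'E'
from h import *
snap('scene','s12.png',(160,110,420,310),3)
E
python3 go.py .6303 -.1361 .132 79.2
```

```text
time_s: 29.28
tool_pos: [0.629, -0.1344, 0.1858]
tool_rot: [-180.0, -0.1, 79.5]
force: [0.4, 0.7, -1.9]
grip_width: 0.0537
pos [ 0.629  -0.1347  0.186 ] rot [ 1.7999e+02 -1.3000e-01  7.9480e+01] q [-25.  24.  45.  90. -18.  73.  13.] F [-0.3 -0.4 -1.2] w 0.0536 t 29.325
rz 0.28 then tx -0.0011 ty 0.0015 tz 0.0540
```

View pics/s12.png

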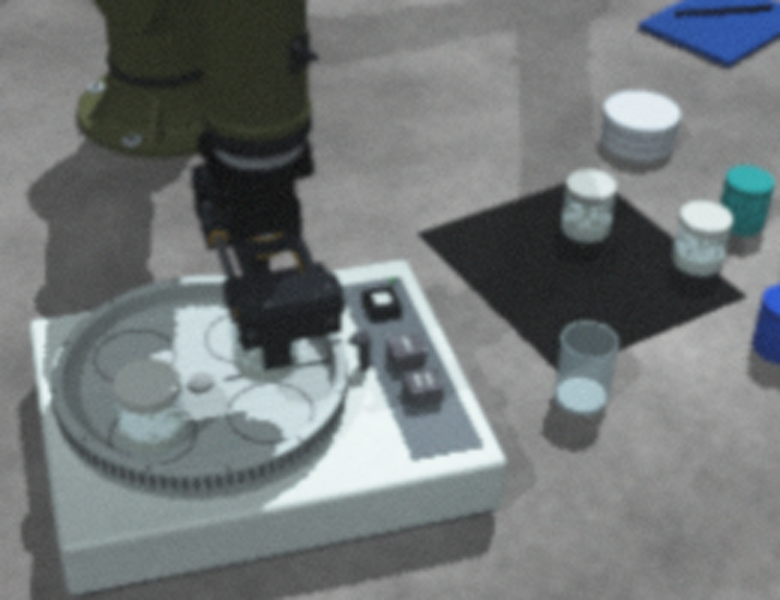

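Jar B is held above the far seat on the pointer side. Lower and release.

```bash
python3 -m creep '[{"tx":-0.001,"ty":0.0015,"tz":0.02,"rx":0,"ry":0,"rz":0},{"tx":0,"ty":0,"tz":0.02,"rx":0,"ry":0,"rz":0},{"tx":0,"ty":0,"tz":0.008,"rx":0,"ry":0,"rz":0},{"tx":0,"ty":0,"tz":0.003,"rx":0,"ry":0,"rz":0},{"tx":0,"ty":0,"tz":0.002,"rx":0,"ry":0,"rz":0},{"tx":0,"ty":0,"tz":0.001,"rx":0,"ry":0,"rz":0},{"tx":0,"ty":0,"tz":0.001,"rx":0,"ry":0,"rz":0},{"tx":0,"ty":0,"tz":0,"rx":0,"ry":0,"rz":0}]'
```

```text
time_s: 30.32
tool_pos: [0.6306, -0.1377, 0.1316]
tool_rot: [179.9, -0.1, 79.3]
force: [-0.0, -0.1, 0.8]
grip_width: 0.0535
```

```bash
python3 -m creep '[{"tx":0,"ty":0,"tz":0,"rx":0,"ry":0,"rz":0},{"tx":0,"ty":0,"tz":0,"rx":0,"ry":0,"rz":0},{"tx":0,"ty":0,"tz":0,"rx":0,"ry":0,"rz":0},{"tx":0,"ty":0,"tz":0,"rx":0,"ry":0,"rz":0},{"tx":0,"ty":0,"tz":-0.02,"rx":0,"ry":0,"rz":0},{"tx":0,"ty":0,"tz":-0.03,"rx":0,"ry":0,"rz":0},{"tx":0,"ty":0,"tz":-0.03,"rx":0,"ry":0,"rz":0},{"tx":0.0375,"ty":-0.0247,"tz":0,"rx":0,"ry":0,"rz":0},{"tx":0.0375,"ty":-0.0247,"tz":0,"rx":0,"ry":0,"rz":0},{"tx":0.0375,"ty":-0.0247,"tz":0,"rx":0,"ry":0,"rz":0},{"tx":0.0375,"ty":-0.0247,"tz":0,"rx":0,"ry":0,"rz":0},{"tx":0.0375,"ty":-0.0247,"tz":0,"rx":0,"ry":0,"rz":0},{"tx":0.0375,"ty":-0.0247,"tz":0,"rx":0,"ry":0,"rz":0},{"tx":0.0375,"ty":-0.0247,"tz":0,"rx":0,"ry":0,"rz":0},{"tx":0.0375,"ty":-0.0247,"tz":0,"rx":0,"ry":0,"rz":0},{"tx":0.0375,"ty":-0.0247,"tz":0,"rx":0,"ry":0,"rz":0},{"tx":0.03,"ty":-0.02,"tz":0,"rx":0,"ry":0,"rz":0},{"tx":0,"ty":0,"tz":0,"rx":0,"ry":0,"rz":0},{"tx":0,"ty":0,"tz":0,"rx":0,"ry":0,"rz":0}]' 0.075
python3 go.py .4407 .3196 .12 79.2
python3 jars.py
python3 - <<'E'
from h import *
snap('scene','s13.png',(160,110,420,310),3);snap('top','t13.png',(100,100,410,260),2.5)
E
```

```text
time_s: 32.7
tool_pos: [0.4608, 0.2674, 0.2125]
tool_rot: [179.9, -0.1, 79.3]
force: [0.6, -0.8, -0.4]
grip_width: 0.0752
pos [0.4608 0.2674 0.2125] rot [ 1.7991e+02 -1.2000e-01  7.9290e+01] q [-64.   5.  33. 104.  -3.  72. -41.] F [ 0.6 -0.8 -0.4] w 0.0752 t 32.7
rz 0.09 then tx 0.0475 ty -0.0295 tz 0.0925
[122.  258.5] area 174.0 -> [0.3321 0.4757 0.063 ] diam mm 77.16891160086425
```

View pics/s13.png

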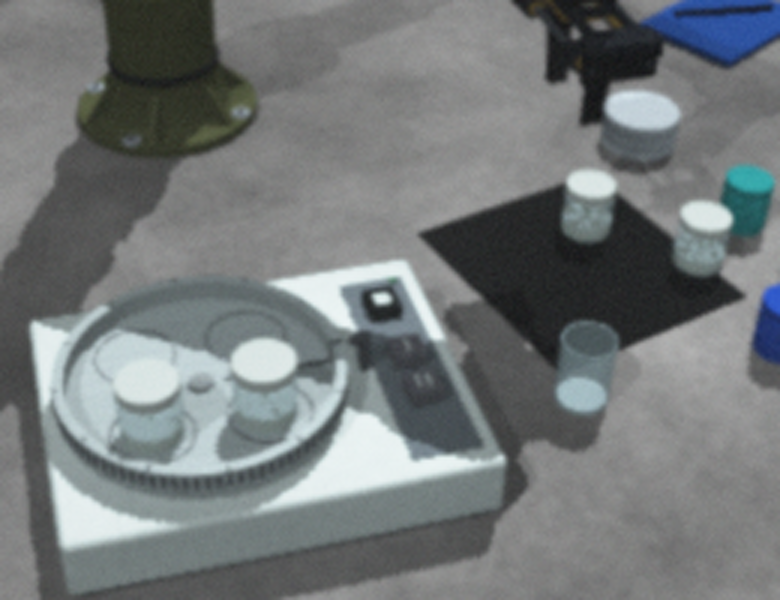

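View pics/t13.png

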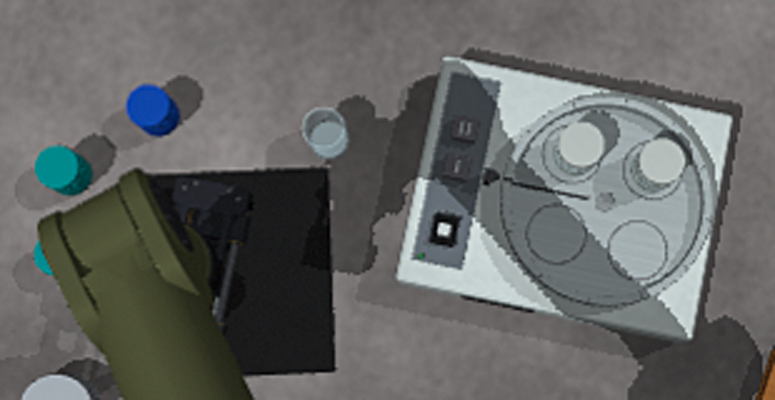

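Two jars stand in their seats, and C hasn't moved in the scene view (crop px (590,185)). Moving to C.

```bash
python3 -m creep '[{"tx":0.024,"ty":-0.0147,"tz":0,"rx":0,"ry":0,"rz":0},{"tx":0.0235,"ty":-0.0148,"tz":0.02,"rx":0,"ry":0,"rz":0},{"tx":0,"ty":0,"tz":0.03,"rx":0,"ry":0,"rz":0},{"tx":0,"ty":0,"tz":0.03,"rx":0,"ry":0,"rz":0},{"tx":0,"ty":0,"tz":0,"rx":0,"ry":0,"rz":0},{"tx":0,"ty":0,"tz":0,"rx":0,"ry":0,"rz":0}]' 0.082
python3 go.py .4407 .3196 .052 79.2
python3 - <<'E'
from h import *
snap('scene','s14.png',(280,130,420,270),4);snap('wrist','w14.png')
E
```

```text
time_s: 33.6
tool_pos: [0.4409, 0.3203, 0.1327]
tool_rot: [179.9, -0.2, 79.3]
force: [-0.4, 0.1, 0.6]
grip_width: 0.082
pos [0.4409 0.3203 0.1327] rot [ 1.7991e+02 -1.5000e-01  7.9270e+01] q [-66.  11.  30. 107.  -6.  63. -44.] F [-0.4  0.1  0.6] w 0.082 t 33.6
rz 0.07 then tx -0.0007 ty -0.0000 tz 0.0807
```

View pics/w14.png

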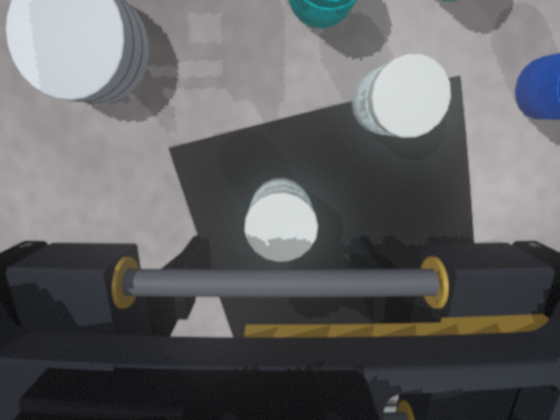

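View pics/s14.png

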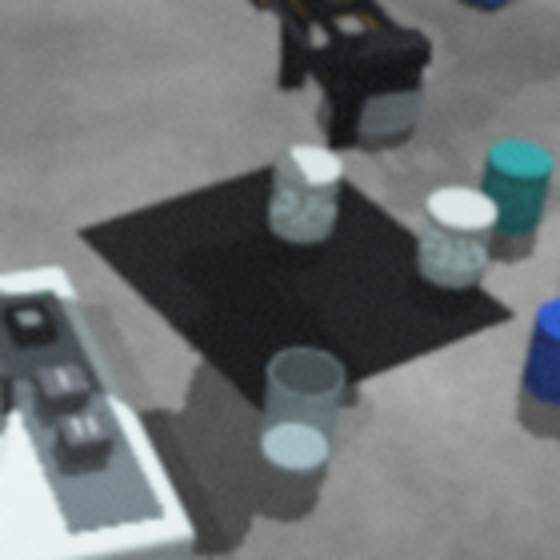

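Jar C is centred between the jaws at wrist px (281,225). The dishes are clear. Grip and lift.

```bash
python3 -m creep '[{"tx":0,"ty":0,"tz":0.03,"rx":0,"ry":0,"rz":0},{"tx":0,"ty":0,"tz":0.03,"rx":0,"ry":0,"rz":0},{"tx":0,"ty":0,"tz":0.015,"rx":0,"ry":0,"rz":0},{"tx":0,"ty":0,"tz":0.005,"rx":0,"ry":0,"rz":0},{"tx":0,"ty":0,"tz":0,"rx":0,"ry":0,"rz":0},{"tx":0,"ty":0,"tz":0,"rx":0,"ry":0,"rz":0}]' 
python3 -m creep '[{"tx":0,"ty":0,"tz":0,"rx":0,"ry":0,"rz":0},{"tx":0,"ty":0,"tz":0,"rx":0,"ry":0,"rz":0},{"tx":0,"ty":0,"tz":0,"rx":0,"ry":0,"rz":0},{"tx":0,"ty":0,"tz":0,"rx":0,"ry":0,"rz":0},{"tx":0,"ty":0,"tz":0,"rx":0,"ry":0,"rz":0},{"tx":0,"ty":0,"tz":-0.02,"rx":0,"ry":0,"rz":0},{"tx":0,"ty":0,"tz":-0.035,"rx":0,"ry":0,"rz":0},{"tx":0,"ty":0,"tz":-0.04,"rx":0,"ry":0,"rz":0},{"tx":0,"ty":0,"tz":-0.04,"rx":0,"ry":0,"rz":0},{"tx":0,"ty":0,"tz":0,"rx":0,"ry":0,"rz":0}]' 0.04 30
python3 go.py .5144 -.2139 .185 79.2
```

```text
time_s: 34.45
tool_pos: [0.4406, 0.3211, 0.0526]
tool_rot: [179.9, -0.2, 79.3]
force: [0.6, -0.3, 0.5]
grip_width: 0.0823
time_s: 35.7
tool_pos: [0.4412, 0.3216, 0.1895]
tool_rot: [179.8, -0.4, 79.3]
force: [0.1, 1.0, -2.4]
grip_width: 0.0536
pos [0.4412 0.3216 0.1895] rot [179.81  -0.38  79.35] q [-67.   8.  31. 104.  -4.  69. -46.] F [ 0.1  1.  -2.4] w 0.0536 t 35.7
rz 0.15 then tx -0.5123 ty 0.1722 tz 0.0045
```

```bash
python3 -m creep '[{"tx":-0.018,"ty":0.006,"tz":0,"rx":0,"ry":0,"rz":0},{"tx":-0.032,"ty":0.0108,"tz":0,"rx":0,"ry":0,"rz":0},{"tx":-0.032,"ty":0.0108,"tz":0,"rx":0,"ry":0,"rz":0},{"tx":-0.032,"ty":0.0108,"tz":0,"rx":0,"ry":0,"rz":0},{"tx":-0.032,"ty":0.0108,"tz":0,"rx":0,"ry":0,"rz":0},{"tx":-0.032,"ty":0.0108,"tz":0,"rx":0,"ry":0,"rz":0},{"tx":-0.032,"ty":0.0108,"tz":0,"rx":0,"ry":0,"rz":0},{"tx":-0.032,"ty":0.0108,"tz":0,"rx":0,"ry":0,"rz":0},{"tx":-0.032,"ty":0.0108,"tz":0,"rx":0,"ry":0,"rz":0},{"tx":-0.032,"ty":0.0108,"tz":0,"rx":0,"ry":0,"rz":0},{"tx":-0.032,"ty":0.0108,"tz":0,"rx":0,"ry":0,"rz":0},{"tx":-0.032,"ty":0.0108,"tz":0,"rx":0,"ry":0,"rz":0},{"tx":-0.032,"ty":0.0108,"tz":0,"rx":0,"ry":0,"rz":0},{"tx":-0.032,"ty":0.0108,"tz":0,"rx":0,"ry":0,"rz":0},{"tx":-0.032,"ty":0.0108,"tz":0,"rx":0,"ry":0,"rz":0},{"tx":-0.032,"ty":0.0108,"tz":0,"rx":0,"ry":0,"rz":0},{"tx":-0.0143,"ty":0.0042,"tz":0,"rx":0,"ry":0,"rz":0},{"tx":0,"ty":0,"tz":0,"rx":0,"ry":0,"rz":0},{"tx":0,"ty":0,"tz":0,"rx":0,"ry":0,"rz":0},{"tx":0,"ty":0,"tz":0,"rx":0,"ry":0,"rz":0}]'
python3 - <<'E'
from h import *
snap('scene','s15.png',(160,110,420,310),3)
E
python3 go.py .5144 -.2139 .132 79.2
```

```text
time_s: 38.2
tool_pos: [0.5141, -0.2137, 0.1854]
tool_rot: [-180.0, -0.1, 79.4]
force: [0.1, 0.2, -2.8]
grip_width: 0.0533
pos [ 0.5142 -0.2138  0.1856] rot [-1.800e+02 -1.300e-01  7.944e+01] q [-30.  14.  58. 103. -13.  70.  21.] F [-0.2 -0.5 -2.4] w 0.0534 t 38.25
rz 0.24 then tx -0.0001 ty 0.0002 tz 0.0536
```

View pics/s15.png

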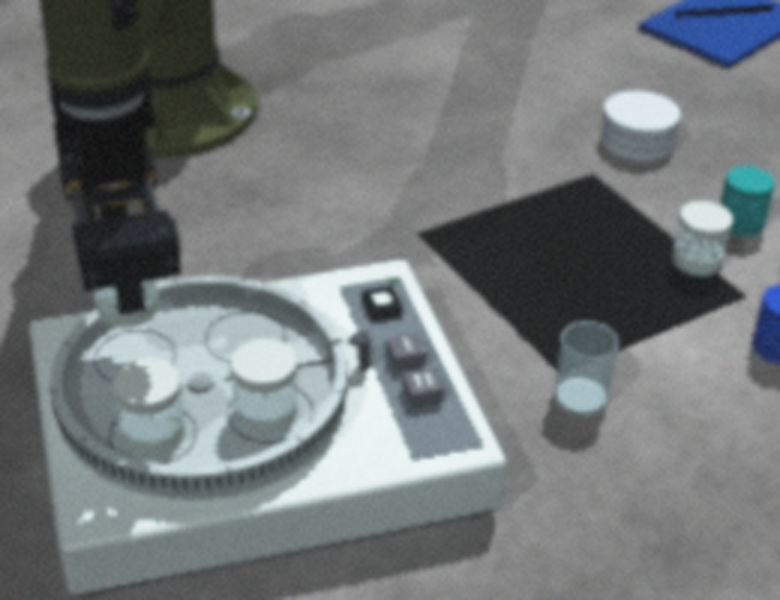

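The jar hangs above its seat. Lower and watch for contact.

```bash
python3 -m creep '[{"tx":0,"ty":0,"tz":0.02,"rx":0,"ry":0,"rz":0},{"tx":0,"ty":0,"tz":0.02,"rx":0,"ry":0,"rz":0},{"tx":0,"ty":0,"tz":0.008,"rx":0,"ry":0,"rz":0},{"tx":0,"ty":0,"tz":0.003,"rx":0,"ry":0,"rz":0},{"tx":0,"ty":0,"tz":0.002,"rx":0,"ry":0,"rz":0},{"tx":0,"ty":0,"tz":0.001,"rx":0,"ry":0,"rz":0},{"tx":0,"ty":0,"tz":0.001,"rx":0,"ry":0,"rz":0},{"tx":0,"ty":0,"tz":0,"rx":0,"ry":0,"rz":0}]'
```

```text
time_s: 39.25
tool_pos: [0.5147, -0.215, 0.1316]
tool_rot: [179.9, -0.1, 79.4]
force: [-1.5, 1.3, 4.5]
grip_width: 0.0533
```

```bash
python3 -m creep '[{"tx":0,"ty":0,"tz":0,"rx":0,"ry":0,"rz":0},{"tx":0,"ty":0,"tz":0,"rx":0,"ry":0,"rz":0},{"tx":0,"ty":0,"tz":0,"rx":0,"ry":0,"rz":0},{"tx":0,"ty":0,"tz":0,"rx":0,"ry":0,"rz":0},{"tx":0,"ty":0,"tz":-0.02,"rx":0,"ry":0,"rz":0},{"tx":0,"ty":0,"tz":-0.03,"rx":0,"ry":0,"rz":0},{"tx":0,"ty":0,"tz":-0.03,"rx":0,"ry":0,"rz":0},{"tx":0.045,"ty":-0.006,"tz":0,"rx":0,"ry":0,"rz":0},{"tx":0.045,"ty":-0.006,"tz":0,"rx":0,"ry":0,"rz":0},{"tx":0.045,"ty":-0.006,"tz":0,"rx":0,"ry":0,"rz":0},{"tx":0.045,"ty":-0.006,"tz":0,"rx":0,"ry":0,"rz":0},{"tx":0.045,"ty":-0.006,"tz":0,"rx":0,"ry":0,"rz":0},{"tx":0.045,"ty":-0.006,"tz":0,"rx":0,"ry":0,"rz":0},{"tx":0.045,"ty":-0.006,"tz":0,"rx":0,"ry":0,"rz":0},{"tx":0.045,"ty":-0.006,"tz":0,"rx":0,"ry":0,"rz":0},{"tx":0.045,"ty":-0.006,"tz":0,"rx":0,"ry":0,"rz":0},{"tx":0.045,"ty":-0.006,"tz":0,"rx":0,"ry":0,"rz":0},{"tx":0,"ty":0,"tz":0,"rx":0,"ry":0,"rz":0},{"tx":0,"ty":0,"tz":0,"rx":0,"ry":0,"rz":0}]' 0.075
python3 go.py .543 .394 .132 79.2
python3 jars.py
python3 - <<'E'
from h import *
snap('scene','s16.png',(160,110,420,310),3);snap('top','t16.png',(100,100,410,260),2.5)
E
```

```text
time_s: 41.62
tool_pos: [0.539, 0.2376, 0.2124]
tool_rot: [179.9, -0.1, 79.3]
force: [-0.7, -1.0, -0.5]
grip_width: 0.0751
pos [0.539  0.2376 0.2124] rot [ 1.799e+02 -7.000e-02  7.931e+01] q [-63.  14.  43.  96. -10.  73. -29.] F [-0.7 -1.  -0.5] w 0.0751 t 41.625
rz 0.11 then tx 0.1544 ty -0.0254 tz 0.0804
[122. 258.] area 179.0 -> [0.3336 0.4758 0.063 ] diam mm 77.34787984995938
```

View pics/s16.png

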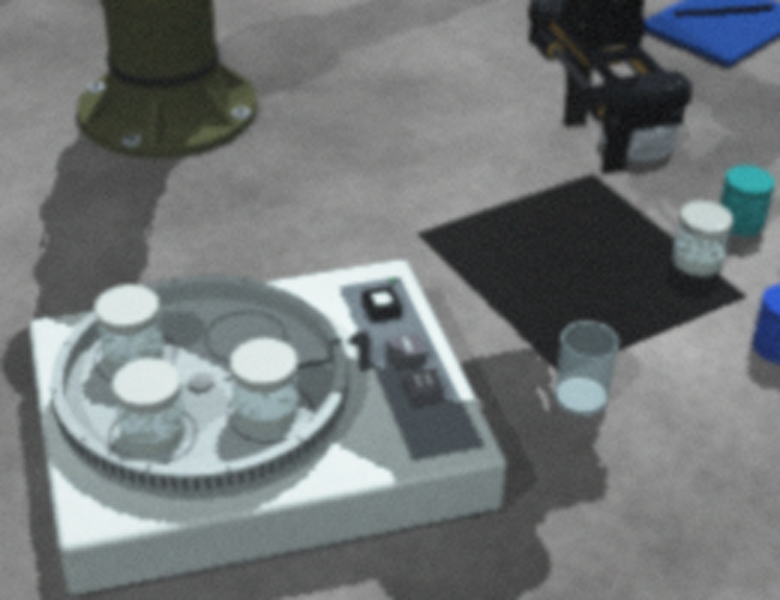

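View pics/t16.png

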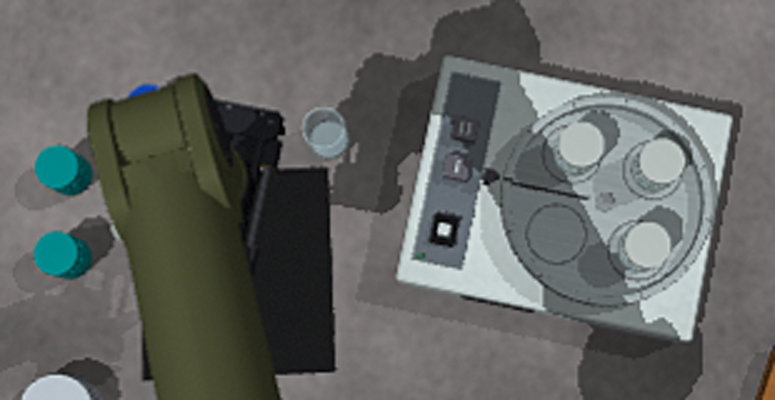

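Three jars stand in their circles. Jar A hasn't moved again. Moving to it.

```bash
python3 -m creep '[{"tx":0.03,"ty":-0.005,"tz":0,"rx":0,"ry":0,"rz":0},{"tx":0.031,"ty":-0.005,"tz":0,"rx":0,"ry":0,"rz":0},{"tx":0.031,"ty":-0.005,"tz":0,"rx":0,"ry":0,"rz":0},{"tx":0.031,"ty":-0.005,"tz":0.01,"rx":0,"ry":0,"rz":0},{"tx":0.031,"ty":-0.005,"tz":0.02,"rx":0,"ry":0,"rz":0},{"tx":0,"ty":0,"tz":0.03,"rx":0,"ry":0,"rz":0},{"tx":0,"ty":0,"tz":0.02,"rx":0,"ry":0,"rz":0},{"tx":0,"ty":0,"tz":0,"rx":0,"ry":0,"rz":0},{"tx":0,"ty":0,"tz":0,"rx":0,"ry":0,"rz":0}]' 0.082
python3 go.py .543 .394 .052 79.2
python3 - <<'E'
from h import *
snap('scene','s17.png',(300,130,440,270),4);snap('wrist','w17.png')
s=env.read_camera('scene'); print(cast(s,[(395,180),(395,181.8)],.063))
E
```

```text
time_s: 42.9
tool_pos: [0.5433, 0.3944, 0.1329]
tool_rot: [179.9, -0.2, 79.3]
force: [-0.9, 0.8, 0.2]
grip_width: 0.082
pos [0.5433 0.3944 0.1329] rot [ 1.7991e+02 -1.6000e-01  7.9290e+01] q [-66.  28.  37.  89. -18.  68. -36.] F [-0.9  0.8  0.2] w 0.082 t 42.9
rz 0.09 then tx -0.0004 ty -0.0003 tz 0.0809
[[0.53670257 0.39891369 0.063     ]
 [0.54446425 0.39271961 0.063     ]]
```

View pics/w17.png

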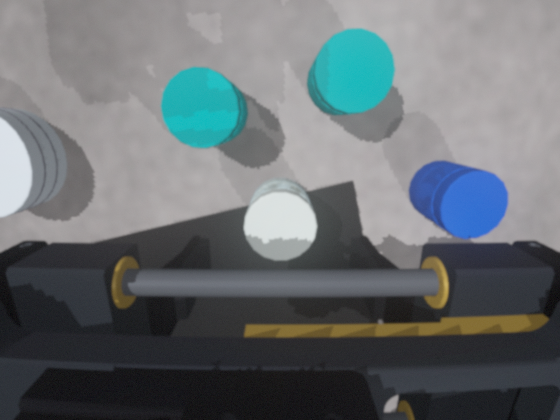

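View pics/s17.png

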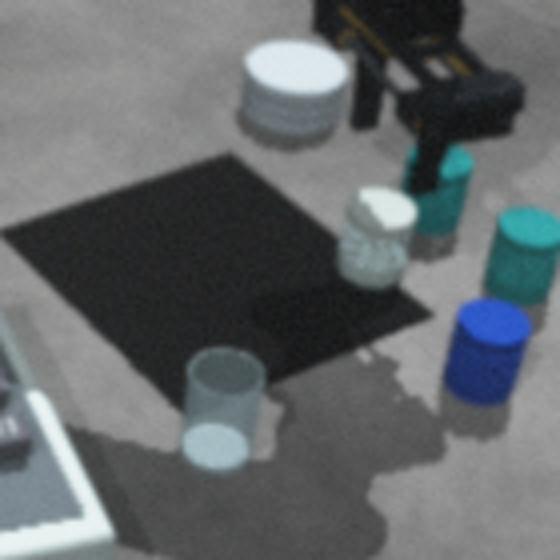

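Jar A is centred between the jaws at wrist px (280,222). The look-alikes at (203,107), (350,72) and (462,200) are clear of the fingers. Grip and lift.

```bash
python3 -m creep '[{"tx":0,"ty":0,"tz":0.03,"rx":0,"ry":0,"rz":0},{"tx":0,"ty":0,"tz":0.03,"rx":0,"ry":0,"rz":0},{"tx":0,"ty":0,"tz":0.015,"rx":0,"ry":0,"rz":0},{"tx":0,"ty":0,"tz":0.005,"rx":0,"ry":0,"rz":0},{"tx":0,"ty":0,"tz":0,"rx":0,"ry":0,"rz":0},{"tx":0,"ty":0,"tz":0,"rx":0,"ry":0,"rz":0}]' 
python3 -m creep '[{"tx":0,"ty":0,"tz":0,"rx":0,"ry":0,"rz":0},{"tx":0,"ty":0,"tz":0,"rx":0,"ry":0,"rz":0},{"tx":0,"ty":0,"tz":0,"rx":0,"ry":0,"rz":0},{"tx":0,"ty":0,"tz":0,"rx":0,"ry":0,"rz":0},{"tx":0,"ty":0,"tz":0,"rx":0,"ry":0,"rz":0},{"tx":0,"ty":0,"tz":-0.02,"rx":0,"ry":0,"rz":0},{"tx":0,"ty":0,"tz":-0.035,"rx":0,"ry":0,"rz":0},{"tx":0,"ty":0,"tz":-0.04,"rx":0,"ry":0,"rz":0},{"tx":0,"ty":0,"tz":-0.04,"rx":0,"ry":0,"rz":0},{"tx":0,"ty":0,"tz":0,"rx":0,"ry":0,"rz":0}]' 0.04 30
python3 go.py .533 -.117 .185 79.2
```

```text
time_s: 43.8
tool_pos: [0.5433, 0.395, 0.053]
tool_rot: [179.9, -0.2, 79.3]
force: [-1.0, 0.1, 0.2]
grip_width: 0.0823
time_s: 45.05
tool_pos: [0.5446, 0.3953, 0.192]
tool_rot: [179.7, -0.5, 79.3]
force: [-0.4, -0.1, -3.2]
grip_width: 0.0534
pos [0.5446 0.3953 0.192 ] rot [179.69  -0.46  79.33] q [-67.  26.  38.  85. -16.  74. -37.] F [-0.4 -0.1 -3.2] w 0.0534 t 45.05
rz 0.13 then tx -0.5054 ty 0.0846 tz 0.0070
```

```bash
python3 -m creep '[{"tx":-0.018,"ty":0.003,"tz":0,"rx":0,"ry":0,"rz":0},{"tx":-0.0316,"ty":0.0053,"tz":0,"rx":0,"ry":0,"rz":0},{"tx":-0.0316,"ty":0.0053,"tz":0,"rx":0,"ry":0,"rz":0},{"tx":-0.0316,"ty":0.0053,"tz":0,"rx":0,"ry":0,"rz":0},{"tx":-0.0316,"ty":0.0053,"tz":0,"rx":0,"ry":0,"rz":0},{"tx":-0.0316,"ty":0.0053,"tz":0,"rx":0,"ry":0,"rz":0},{"tx":-0.0316,"ty":0.0053,"tz":0,"rx":0,"ry":0,"rz":0},{"tx":-0.0316,"ty":0.0053,"tz":0,"rx":0,"ry":0,"rz":0},{"tx":-0.0316,"ty":0.0053,"tz":0,"rx":0,"ry":0,"rz":0},{"tx":-0.0316,"ty":0.0053,"tz":0,"rx":0,"ry":0,"rz":0},{"tx":-0.0316,"ty":0.0053,"tz":0,"rx":0,"ry":0,"rz":0},{"tx":-0.0316,"ty":0.0053,"tz":0,"rx":0,"ry":0,"rz":0},{"tx":-0.0316,"ty":0.0053,"tz":0,"rx":0,"ry":0,"rz":0},{"tx":-0.0316,"ty":0.0053,"tz":0,"rx":0,"ry":0,"rz":0},{"tx":-0.0316,"ty":0.0053,"tz":0,"rx":0,"ry":0,"rz":0},{"tx":-0.0316,"ty":0.0053,"tz":0,"rx":0,"ry":0,"rz":0},{"tx":-0.0134,"ty":0.0021,"tz":0,"rx":0,"ry":0,"rz":0},{"tx":0,"ty":0,"tz":0,"rx":0,"ry":0,"rz":0},{"tx":0,"ty":0,"tz":0,"rx":0,"ry":0,"rz":0},{"tx":0,"ty":0,"tz":0,"rx":0,"ry":0,"rz":0}]'
python3 - <<'E'
from h import *
snap('scene','s18.png',(160,110,420,310),3)
E
python3 go.py .533 -.117 .132 79.2
```

```text
time_s: 47.55
tool_pos: [0.5323, -0.1163, 0.1858]
tool_rot: [180.0, -0.1, 79.5]
force: [-0.1, -0.1, -1.2]
grip_width: 0.0535
pos [ 0.5323 -0.1166  0.1859] rot [ 1.7999e+02 -1.1000e-01  7.9470e+01] q [-39.  11.  55. 104. -10.  69.   8.] F [-0.4 -0.2 -1.9] w 0.0536 t 47.6
rz 0.27 then tx -0.0003 ty 0.0007 tz 0.0539
```

View pics/s18.png

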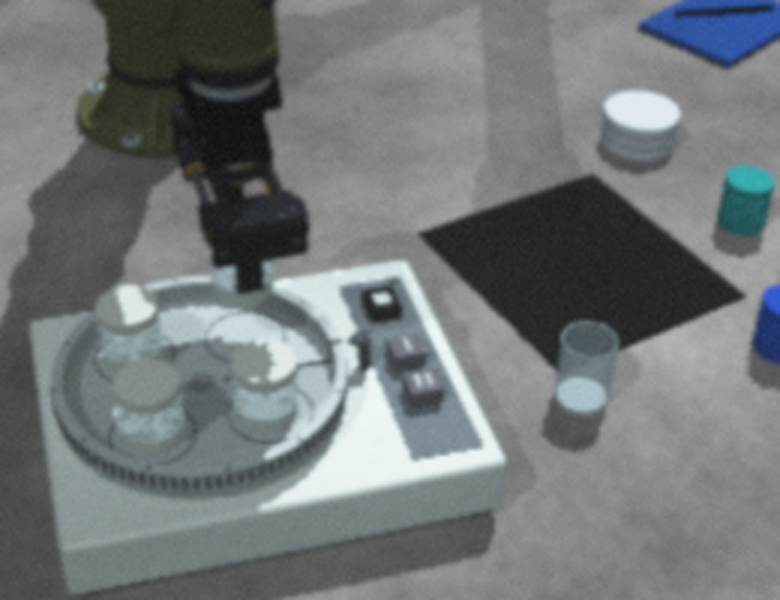

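The last jar hangs over the free seat. Lower it.

```bash
python3 -m creep '[{"tx":0,"ty":0.0005,"tz":0.02,"rx":0,"ry":0,"rz":0},{"tx":0,"ty":0,"tz":0.02,"rx":0,"ry":0,"rz":0},{"tx":0,"ty":0,"tz":0.008,"rx":0,"ry":0,"rz":0},{"tx":0,"ty":0,"tz":0.003,"rx":0,"ry":0,"rz":0},{"tx":0,"ty":0,"tz":0.002,"rx":0,"ry":0,"rz":0},{"tx":0,"ty":0,"tz":0.001,"rx":0,"ry":0,"rz":0},{"tx":0,"ty":0,"tz":0.001,"rx":0,"ry":0,"rz":0},{"tx":0,"ty":0,"tz":0,"rx":0,"ry":0,"rz":0}]'
python3 -c "
from h import *
snap('scene','s19.png',(160,110,420,310),3)"
```

```text
time_s: 48.6
tool_pos: [0.533, -0.118, 0.1317]
tool_rot: [179.9, -0.1, 79.3]
force: [-0.6, 0.3, 3.5]
grip_width: 0.0535
```

View pics/s19.png

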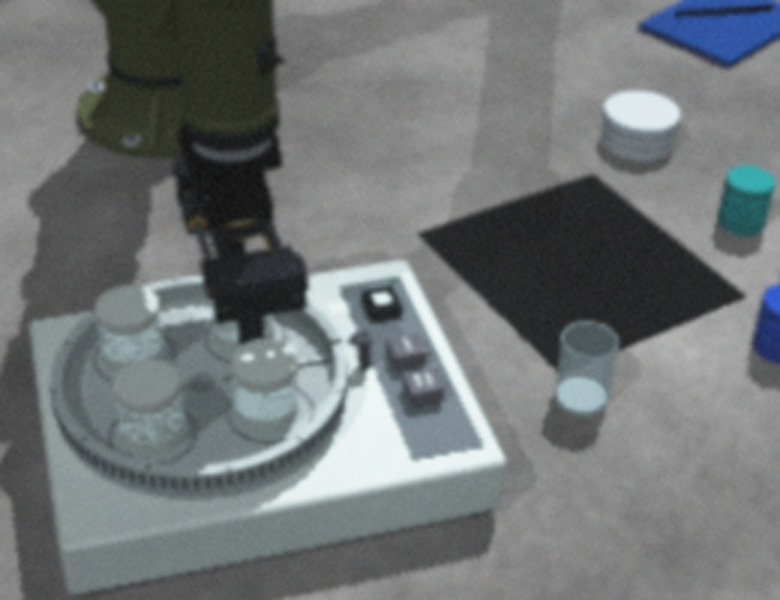

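The jar has made contact with the disc at the seat. Release, retreat and look.

```bash
python3 -m creep '[{"tx":0,"ty":0,"tz":0,"rx":0,"ry":0,"rz":0},{"tx":0,"ty":0,"tz":0,"rx":0,"ry":0,"rz":0},{"tx":0,"ty":0,"tz":0,"rx":0,"ry":0,"rz":0},{"tx":0,"ty":0,"tz":0,"rx":0,"ry":0,"rz":0},{"tx":0,"ty":0,"tz":-0.02,"rx":0,"ry":0,"rz":0},{"tx":0,"ty":0,"tz":-0.03,"rx":0,"ry":0,"rz":0},{"tx":0,"ty":0,"tz":-0.03,"rx":0,"ry":0,"rz":0},{"tx":0.045,"ty":-0.02,"tz":0,"rx":0,"ry":0,"rz":0},{"tx":0.045,"ty":-0.02,"tz":0,"rx":0,"ry":0,"rz":0},{"tx":0.045,"ty":-0.02,"tz":0,"rx":0,"ry":0,"rz":0},{"tx":0.045,"ty":-0.02,"tz":0,"rx":0,"ry":0,"rz":0},{"tx":0.04,"ty":-0.01,"tz":0,"rx":0,"ry":0,"rz":0},{"tx":0,"ty":0,"tz":0,"rx":0,"ry":0,"rz":0},{"tx":0,"ty":0,"tz":0,"rx":0,"ry":0,"rz":0}]' 0.075
python3 go.py .6102 .0034 .14 79.2
cat > chk.py <<'E'
from h import *
import sys
c,im=snap('top',sys.argv[1],(250,110,410,250),5); snap('scene',sys.argv[2],(160,110,420,310),3)
S=np.array([[0.6303,-.1361],[.6115,-.2327],[.533,-.117],[.5144,-.2139]])
g=im[110:250,290:400]
E
python3 chk.py t20.png s20.png
```

```text
time_s: 50.4
tool_pos: [0.4854, 0.1139, 0.2122]
tool_rot: [179.9, -0.1, 79.3]
force: [0.6, 0.1, -0.6]
grip_width: 0.0753
pos [0.4854 0.1139 0.2122] rot [ 1.7991e+02 -1.0000e-01  7.9300e+01] q [-60.  -0.  44. 108.   0.  72. -26.] F [ 0.6  0.1 -0.6] w 0.0753 t 50.4
rz 0.10 then tx -0.0851 ty 0.1433 tz 0.0722
```

View pics/t20.png

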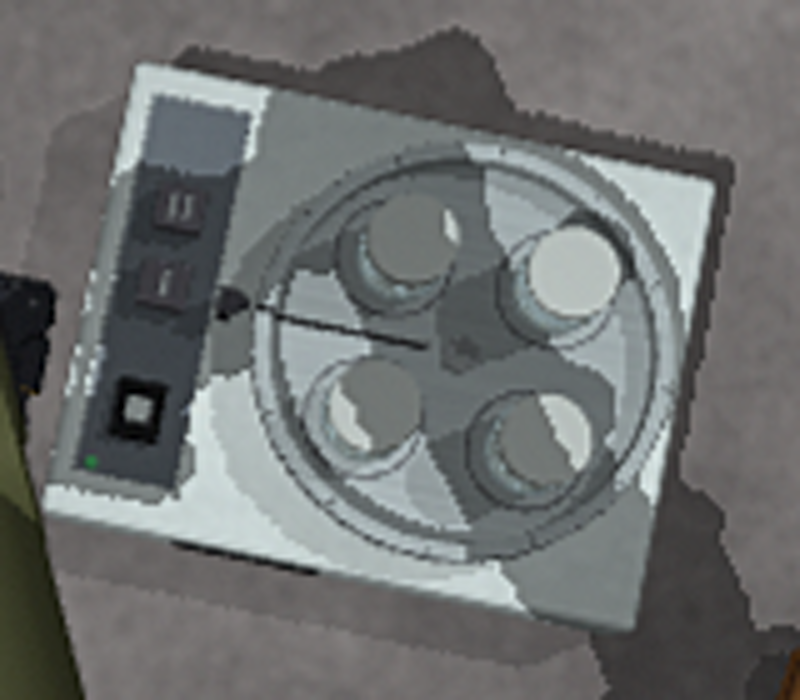

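View pics/s20.png

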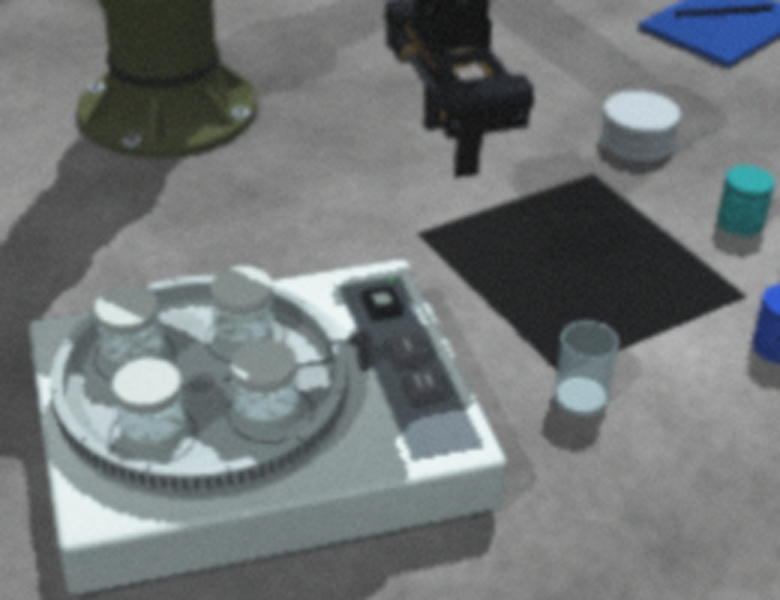

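All four caps are visible, at crop px (413,238), (575,272), (375,400) and (546,438). The mark is still at the pointer. Checking the numbers.

```bash
cat > fin.py <<'E'
from h import *
c,im=snap('top')
f=lambda p:(np.array(p,float)+.5)/5-.5+(250,110)
J=cast(c,f([(413,238),(575,272),(375,400),(546,438)]),.143)[:,:2]
S=np.array([[0.6303,-.1361],[.6115,-.2327],[.533,-.117],[.5144,-.2139]])
print("jar-seat mm",((J-S)*1000).round(1))
g=cv2.cvtColor(im,cv2.COLOR_BGR2GRAY).astype(float); bl=cv2.medianBlur(g.astype(np.uint8),9).astype(float)
pts=[]
for u in range(308,334):
    v0=170.5+(u-302)*.245; a=int(v0)-3; col=(bl-g)[a:a+8,u].clip(0); pts.append((u,(np.arange(a,a+8)*col**2).sum()/(col**2).sum()))
W=cast(c,pts,.083)
vx,vy,x0,y0=cv2.fitLine(W[:,:2].astype(np.float32),cv2.DIST_HUBER,0,.01,.01).ravel()
if vy<0: vx,vy=-vx,-vy
print("mark dir",np.degrees(np.arctan2(vy,vx))-90)
E
python3 fin.py
```

```text
jar-seat mm [[-1.  -3.2]
 [-0.7 -0. ]
 [ 2.1 -0.5]
 [ 0.1 -1.4]]
mark dir -10.707939
```

The jars sit within 4 mm of their seat centres, against 9 mm of room. The mark is at -10.7°, which is aligned. Next, close the fingers and go over the slow key.

```bash
python3 -m creep '[{"tx":-0.021,"ty":0.0358,"tz":0,"rx":0,"ry":0,"rz":0},{"tx":-0.021,"ty":0.0358,"tz":0,"rx":0,"ry":0,"rz":0},{"tx":-0.021,"ty":0.0358,"tz":0,"rx":0,"ry":0,"rz":0},{"tx":-0.022,"ty":0.0358,"tz":0,"rx":0,"ry":0,"rz":0},{"tx":0,"ty":0,"tz":0.03,"rx":0,"ry":0,"rz":0},{"tx":0,"ty":0,"tz":0.03,"rx":0,"ry":0,"rz":0},{"tx":0,"ty":0,"tz":0.015,"rx":0,"ry":0,"rz":0},{"tx":0,"ty":0,"tz":0,"rx":0,"ry":0,"rz":0},{"tx":0,"ty":0,"tz":0,"rx":0,"ry":0,"rz":0},{"tx":0,"ty":0,"tz":0,"rx":0,"ry":0,"rz":0}]' 0 10
python3 go.py .610 .0025 .106 79.2
python3 -c "
from h import *
snap('scene','s21.png',(220,150,360,280),5)"
```

```text
time_s: 51.8
tool_pos: [0.6107, 0.0049, 0.1375]
tool_rot: [179.9, -0.1, 79.4]
force: [-0.2, 0.4, 0.4]
grip_width: 0.0001
pos [0.6107 0.0049 0.1375] rot [ 1.7986e+02 -1.4000e-01  7.9360e+01] q [-42.  23.  48.  98. -19.  67.   1.] F [-0.2  0.4  0.4] w 0.0001 t 51.8
rz 0.16 then tx -0.0025 ty -0.0002 tz 0.0315
```

View pics/s21.png

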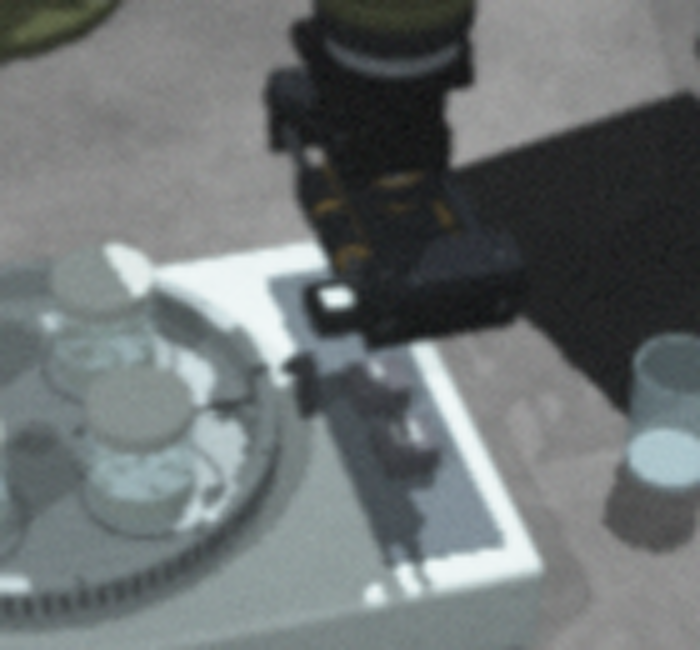

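The gripper stands over the slow key at crop px (375,375), and the body is clear of the jars. Press.

```bash
python3 -m creep '[{"tx":-0.0025,"ty":0,"tz":0.01,"rx":0,"ry":0,"rz":0},{"tx":0,"ty":0,"tz":0.005,"rx":0,"ry":0,"rz":0},{"tx":0,"ty":0,"tz":0.005,"rx":0,"ry":0,"rz":0},{"tx":0,"ty":0,"tz":0.005,"rx":0,"ry":0,"rz":0},{"tx":0,"ty":0,"tz":0.004,"rx":0,"ry":0,"rz":0},{"tx":0,"ty":0,"tz":0.002,"rx":0,"ry":0,"rz":0},{"tx":0,"ty":0,"tz":0,"rx":0,"ry":0,"rz":0}]'
```

```text
time_s: 52.72
tool_pos: [0.6096, 0.0024, 0.1073]
tool_rot: [-180.0, -0.2, 79.3]
force: [-6.1, 1.3, 15.7]
grip_width: 0.0001
```

Same height and force as the stop press, so the key has bottomed out. Retreat and look.

```bash
python3 -m creep '[{"tx":0,"ty":0,"tz":-0.02,"rx":0,"ry":0,"rz":0},{"tx":0,"ty":0,"tz":-0.04,"rx":0,"ry":0,"rz":0},{"tx":0,"ty":0,"tz":-0.04,"rx":0,"ry":0,"rz":0},{"tx":0.04,"ty":-0.03,"tz":-0.01,"rx":0,"ry":0,"rz":0},{"tx":0.04,"ty":-0.03,"tz":0,"rx":0,"ry":0,"rz":0},{"tx":0.04,"ty":-0.03,"tz":0,"rx":0,"ry":0,"rz":0},{"tx":0.04,"ty":-0.03,"tz":0,"rx":0,"ry":0,"rz":0},{"tx":0.03,"ty":-0.02,"tz":0,"rx":0,"ry":0,"rz":0},{"tx":0,"ty":0,"tz":0,"rx":0,"ry":0,"rz":0},{"tx":0,"ty":0,"tz":0,"rx":0,"ry":0,"rz":0}]'
python3 fin.py; python3 chk.py t22.png s22.png; python3 -c "
from h import *
snap('scene','s22k.png',(270,185,340,245),8); snap('top','t22f.png')"
```

```text
time_s: 53.98
tool_pos: [0.5075, 0.2142, 0.2158]
tool_rot: [179.9, -0.1, 79.3]
force: [0.5, -1.4, -0.4]
grip_width: 0.0007
jar-seat mm [[-1.  -3.2]
 [-0.7 -0. ]
 [ 2.1 -0.5]
 [ 0.1 -1.4]]
mark dir -10.700371
```

View pics/t22.png

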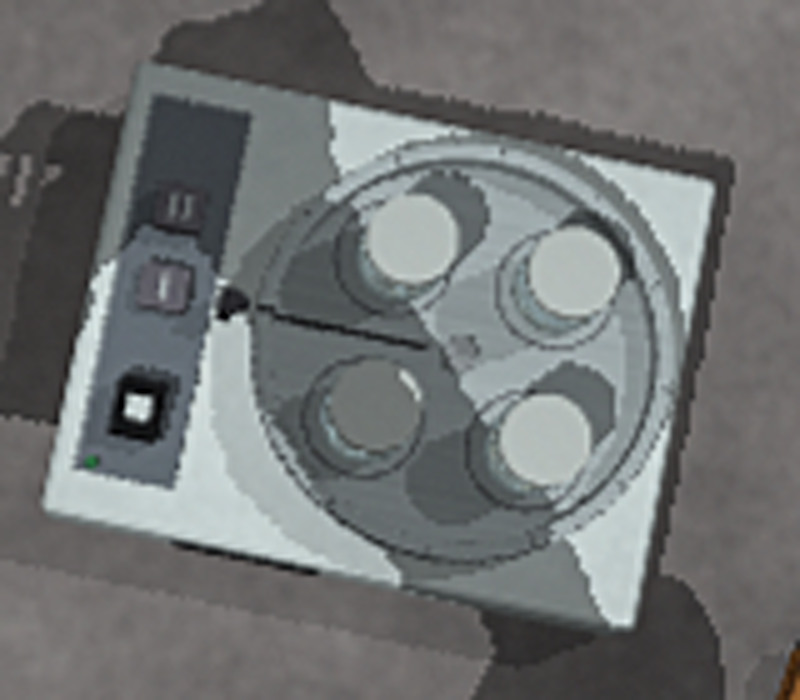

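View pics/s22.png

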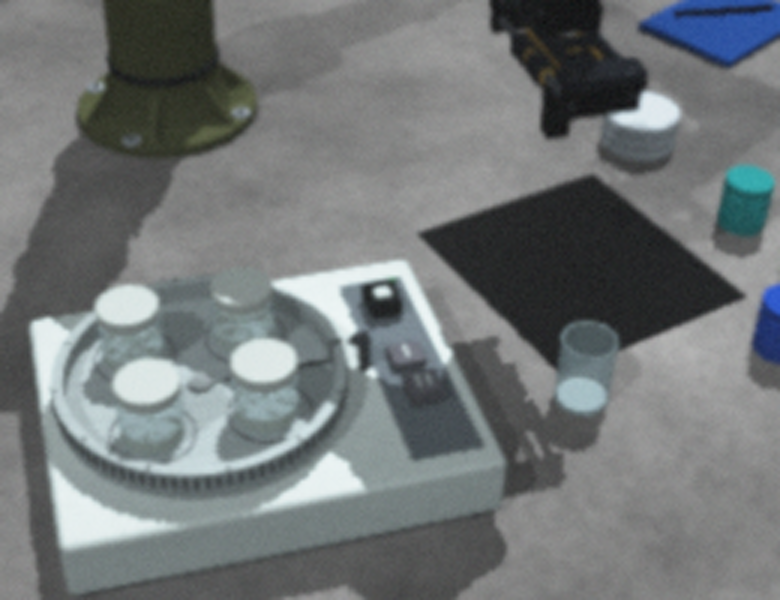

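View pics/s22k.png

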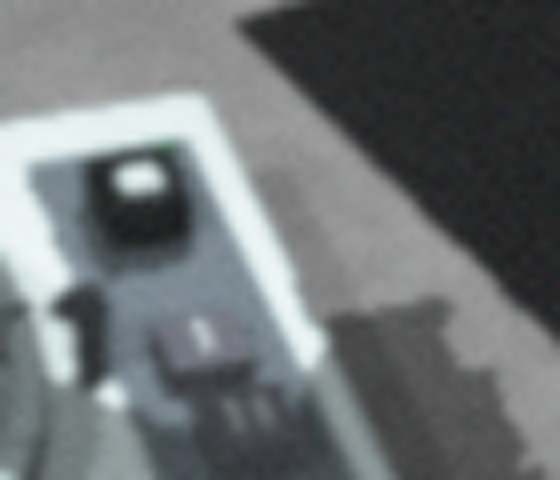

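View pics/t22f.png

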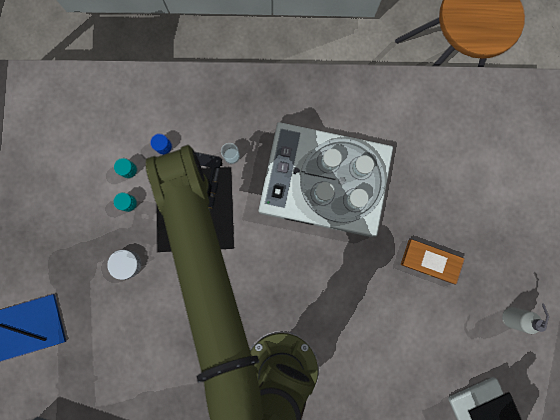

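The slow key now sits low, its top at key-crop px (200,340). The stop key has popped up and shows a tall black side at (140,210), and the fast key is still up. The jars, mark and bystanders are as they should be, and the gripper is clear. Handing in.

```bash
python3 -c "
from cell import env
print(env.sign_off())"
```

```text
the job is handed in; nothing more can be done
None
```

The clinostat is set up as asked and the slow run is started; I handed the job in at about 54 s of the 210 s.

- **Order:** I pressed stop, and fast popped up. Then I turned the disc about 132° clockwise by its rim until the zero mark faced the pointer. I stood all four mat jars in their own circles, including one that had been knocked about 5 cm aside, and pressed the slow key last.
- **Jars:** All four stood upright on the disc, with caps within about 4 mm of the circle centres (9 mm of room).
- **Zero mark:** A line fit in the last top picture put it within 0.1–0.2° of the pointer's direction. An early hand-picked estimate was 2.6° off, but the seat positions and two later line fits did not support it.
- **Keys:** In the pictures the slow key is down and the stop and fast keys are up. The press bottomed out at the expected height with about 16 N. I judged key travel from the pictures and the press height, as there is no direct reading.
- **Bystanders:** The beaker, slide box, Petri dishes and coloured look-alikes look unmoved.
- **Disagreement:** The wrist camera put the first jar about 7 mm off in one direction. I followed the top and scene cameras, and the grip was good.

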